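Finish the alternating disc-spring pack on the press arbor

ROBOT

A 7-joint arm with a two-finger parallel gripper is mounted at the origin on a cart in front of the work surface, level with it; the furniture and walls round the work are solid. World frame = base frame: x ahead of the robot, y to its left, z up, the work surface at z = 0. Lengths are in m, angles in rad, forces in N, time in s.
With the tool pointing down it reaches from about 0.425 to 0.925 m from the base axis. Payload 6.8 kg.
Tool frame: the origin (TCP) lies between the finger pads; the fingertips stand 14 mm ahead of it and the grasp point (between the pads) lies 5 mm behind it; z points along the fingers, y is the direction in which the jaws open and shut (so a half turn about z gives the same grasp; the last joint's range is limited). The gripper opens to 85 mm and grips with 20 to 120 N. Pads are 22 mm wide; open, the fingers measure 114 mm over their backs; the gripper's body (76 mm by 85 mm) begins 54 mm behind the grasp point. The pads swing forward as they close: fully open they stand 13 mm farther back than shut.
Start: joints at [-1.379, 0.477, 0.022, 1.555, -0.011, 1.109, -0.083], TCP at [0.199, 0.645, 0.245] pointing down, gripper open.
Joint ranges: [-2.96, 2.96], [-0.34, 2.1], [-1.41, 1.46], [0.24, 2.44], [-1.37, 4.51], [0.17, 1.92], [-2.96, 2.96]. Speed limits (rad/s): [2.39, 2.39, 3.14, 3.14, 3.14, 3.14, 3.14].

INTERFACE

Orientations are given as a unit quaternion [w, x, y, z].
In Python, from station import bot gives the robot as it stands.
- The arm moves only by the shell command python3 -m crank 'ROWS' [FORCE]. ROWS is JSON, a list of rows, each a list of 3 entries, a list of its own where there are three numbers: the shift along the tool's x, y, z in m, then the turn, a rotation vector about the tool's x, y, z in degrees, then the finger opening in m, from 0 to 0.0854. A call has 1 to 10 rows; each row shifts and turns the commanded pose from where the row before left it, along the tool's axes as they then stand; what a row does not reach is not made up. A row lasts 1/8 s, in which the tool goes at most 62.5 mm and 10.7 degrees, less where a joint would pass 70% of its speed; a pose out of reach is approached as far as the arm can. A call is refused whole if a number of a shift passes 0.0625 or a number of a turn 10.7, either way. A call with a gripper value outside its range is refused whole. The fingers move at their own pace and stop on an object; FORCE is the grip in N (left out, the last holds). Time passes only in rows, so rows that do not move let the fingers close. It gives the time, the measured TCP pose, the force and the opening at its end, in the units of the state.
- bot.get_obs(): the state, without advancing time (a new reading comes with each control period).
- bot.read_camera(name): name is "scene" or "side" or "wrist"; returns (picture, depth): 400x640x3 uint8, red, green, blue; 400x640 float32, m along the optical axis (not along the pixel's ray), 0 where there is no reading.
- bot.calibration(name): a dict with "fx", "fy", "cx", "cy" (pixels), "extrinsics" (4x4, takes a point from camera to world coordinates). Camera axes: x right, y down, z forward; pixel columns grow to the right and rows downward; lengths in m; the calibration is good to about 2 mm. A picture is of the moment at which its call begins: read the wrist's pose just before it. calibration takes no time and is no camera call; for the wrist camera it gives the pose at the moment of the call.
- bot.hand_in(): hands the job in, once; it reports no verdict.
The state is a dict: "t": time; "q": joint angles; "joint_vel": joint speeds; "joint_torque": joint torques, N m; "eef_pos": TCP position; "tool_rot": TCP orientation; "contact_force": force on the tool from outside, world axes, zero at the start; "torque": the same for the moment, N m; "gripper_width": opening from 0.0 (shut) to 1.0 (fully open).
Only numpy, scipy, OpenCV 4.12 (cv2) and the standard library are available. Lean on these libraries where they do the work, as an engineer would, in place of code of your own. Each camera call takes 0.05 s, during which the arm holds its last target.

TASK

The spring pack of the bench press is half built: two dished disc springs already sit on its upright arbor. Add the two large disc springs from the wooden rack so that all four alternate - each new spring the opposite way up to the one below, so the third goes rim down with its bulge up and the fourth bulge down with its rim up - both fully down on the pack and not dropped. They stand on edge in the rack, so each will have to be laid down the right way up and taken again by its rim; leave the small disc spring and everything else on the bench where they are.

Things in the scene. Friction and masses are not known exactly. Their poses are not given: they have to be found in the camera images.
- spring_a: Lowest disc spring on the arbor, fixed there: dished steel ring, bulge up, one of four alike (56 mm outside, bore 26 mm, 11 mm high along its axis). Origin at the middle of the ring (on its axis, 5.5 mm from either end plane); its own +z axis points out of the bulging (bore) end, -z out of the hollow (rim) end.
- spring_b: Second disc spring on the arbor, fixed there, like spring_a but bulge down, rim up: its rim is the present top of the pack. Origin and axes as spring_a.
- spring_c: Large disc spring like spring_a (75 g), on edge in the rack, its axis level along the rack's x axis, either way, within 0.1 rad. At the hollow end a cylindrical rim 5 mm wide, from there a cone to the bore; both end faces have a 3 mm wide flat. Laid rim down, the rim spans 0 to 5 mm above the surface; laid bulge down, 6 to 11 mm. Origin and axes as spring_a (its middle; +z out of the bulging side).
- spring_d: Second large disc spring, like spring_c in every way, in another compartment of the rack and facing the opposite way to spring_c. Either of the two may be third or fourth in the pack. Origin and axes as spring_a.
- small_spring: Small disc spring, outside diameter 42 mm, bore 19 mm, on edge in the third compartment of the rack; it does not fit the arbor and stays where it is. Origin at the middle of the ring.
- rack: Fixed dark wooden rack, 160 (x) x 80 (y) mm, origin at the centre of its underside. Cross partitions (6 mm thick, 76 wide in y, tops at z = 58) at x = -72, -24, 24, 72 mm make 3 compartments; which holds which spring varies. Two slotted strips (|y| < 18.5 mm, top z = 42) hold a large spring in the middle, its centre at z = 41.5; fingers fit beside its rim, at either end in y. Lift straight up.
- arbor: Fixed steel arbor on the worktop, origin at the centre of its underside, z up: flange 80 mm diameter and 10 mm high, spring seat 58 mm diameter up to z = 16 mm, spindle 23 mm diameter up to z = 64 mm, tapering from there to 13 mm diameter at its tip at z = 74 mm.
- seat (a point): Point on the arbor's axis at the height of the spring seat (16 mm above the worktop). The alternating pack grows upward from here by 11 mm a spring, so the four springs have their origins 5.5, 16.5, 27.5 and 38.5 mm above it.
- tape_roll: Roll of tape lying flat, 77 mm diameter, 19 mm high, origin at the centre of its underside. To be left alone. The worktop between it and the arbor, toward the robot from the rack (round x = 0.55, y = 0.14), is free.
- blue_spool: Spool of thread, 55 mm diameter, 70 mm high, upright between press and rack, origin at the centre of its underside. To be left alone.
- weight: Turned brass weight, 51 mm diameter, 68 mm high, right of the arbor, origin at the centre of its underside. To be left alone.
- folder: Bone folder, 153 x 49 x 9 mm, lying flat behind the rack, origin at the centre of its underside. To be left alone.

How it is judged:
At the end, for the whole second after the job is handed in: spring_c and spring_d, in either order, are third and fourth on the arbor, at rest: each within 4 mm of the arbor's axis, level within 0.1 rad, its origin within 2.5 mm of the proper height above the seat (third 27.5 mm, fourth 38.5 mm), the third bulge up, the fourth bulge down (((horizontal distance between each of spring_c, spring_d and seat below 0.004 m and z of spring_c in the frame of seat between 0.025 and 0.03 m and angle between spring_c's own z axis and vertical below 0.1 rad and z of spring_d in the frame of seat between 0.036 and 0.041 m and angle between spring_d's own z axis and vertical above 3.04 rad) or (horizontal distance between each of spring_d, spring_c and seat below 0.004 m and z of spring_d in the frame of seat between 0.025 and 0.03 m and angle between spring_d's own z axis and vertical below 0.1 rad and z of spring_c in the frame of seat between 0.036 and 0.041 m and angle between spring_c's own z axis and vertical above 3.04 rad)) and linear speed of each of spring_c, spring_d below 0.02 m/s); the robot touches nothing.
It fails at once if a large disc spring was dropped (fell freely faster than 0.9 m/s, about 40 mm) ((linear speed of spring_c above 0.9 m/s and contact force between the fingers and spring_c below 0.05 N) or (linear speed of spring_d above 0.9 m/s and contact force between the fingers and spring_d below 0.05 N)).
It fails at once if the small disc spring was moved 30 mm or more (distance of small_spring from where it was at the start of the episode above 0.03 m).
It fails at once if the tape roll, thread spool, brass weight or bone folder was moved 30 mm or more (distance of any of tape_roll, blue_spool, weight, folder from where it was at the start of the episode above 0.03 m).
It also fails if it takes over 72 s, if anything falls off the work surface, if the arm or the gripper's body presses on something with over 40 N, if the wrist force passes 120 N, or if a joint passes its speed limit or range.

## Working session

There is one attempt and no reset: what is moved stays moved. The work goes in short steps, Python scripts to look and compute and a shell command to move; the robot and the scene stay as the last step left them, time stands still between calls to the robot, and variables do not carry over. Pictures are saved under pics/ and viewed, and the job is handed in when it is done.

```bash
ls; mkdir -p pics; python3 - <<'E'
from station import bot
import cv2,numpy as np
o=bot.get_obs();print({k:np.round(v,3) for k,v in o.items()})
for n in ["scene","side","wrist"]:
    c=bot.calibration(n)
    p,d=bot.read_camera(n)
    cv2.imwrite(f"pics/{n}0.png",p[:,:,::-1]); np.savez(f"{n}0.npz",p=p,d=d,E=c["extrinsics"],K=[c["fx"],c["fy"],c["cx"],c["cy"]])
    print(n,c["fx"],c["cx"],c["cy"],np.round(c["extrinsics"],3).tolist())
E
```

```text
pics
{'t': np.float64(0.0), 'q': array([-1.379,  0.478,  0.022,  1.556, -0.011,  1.109, -0.083]), 'joint_vel': array([ 0.001,  0.002, -0.   ,  0.   ,  0.   , -0.001,  0.001]), 'joint_torque': array([-0.0000e+00, -5.9644e+01,  1.6080e+00, -2.8120e+01,  1.2000e-02,
        9.0000e-03, -0.0000e+00]), 'eef_pos': array([0.199, 0.644, 0.244]), 'tool_rot': array([-0.   ,  0.149,  0.989, -0.001]), 'contact_force': array([-0.182, -0.364, -0.424]), 'torque': array([ 0.009,  0.028, -0.037]), 'gripper_width': np.float64(0.999)}
scene 452.4179492610831 322.60674000413974 202.8184920895956 [[0.827, -0.343, 0.445, 0.109], [-0.562, -0.489, 0.667, -0.678], [-0.012, -0.802, -0.597, 0.66], [0.0, 0.0, 0.0, 1.0]]
side 395.23424618666365 317.2309170556206 193.96621416384878 [[-0.854, 0.331, -0.402, 0.908], [0.521, 0.517, -0.679, 0.586], [-0.017, -0.789, -0.614, 0.619], [0.0, 0.0, 0.0, 1.0]]
wrist 344.12119031706624 315.15831370327726 198.7732043547361 [[0.296, 0.904, 0.309, 0.12], [0.955, -0.279, -0.098, 0.668], [-0.002, 0.324, -0.946, 0.374], [0.0, 0.0, 0.0, 1.0]]
```

View pics/scene0.png

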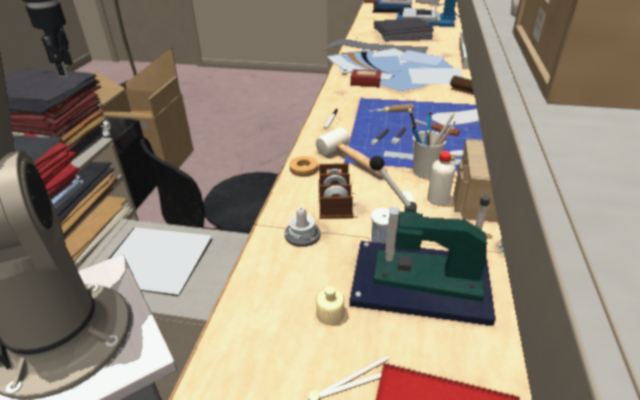

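View pics/side0.png

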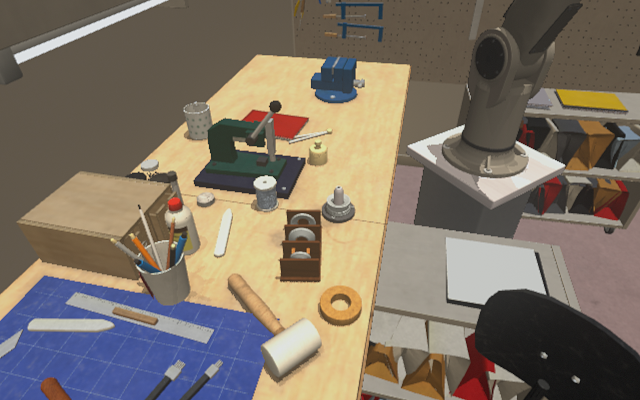

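View pics/wrist0.png

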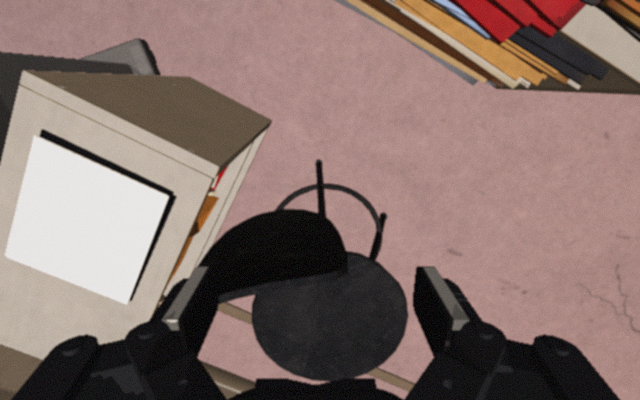

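The scene view shows the arbor at about (302,222), the rack at (335,190), the tape at (303,165), and the weight at (330,305). The side view shows the rack at (300,245) and the arbor at (338,203). The wrist camera sees only the floor for now.

```bash
cat > h.py <<'E'
import numpy as np,cv2
def load(n):
    z=np.load(n); return z["p"],z["d"],z["E"],z["K"]
def cloud(d,E,K):
    v,u=np.mgrid[0:d.shape[0],0:d.shape[1]]
    P=np.stack([(u-K[2])/K[0]*d,(v-K[3])/K[1]*d,d],-1)
    return P@E[:3,:3].T+E[:3,3]
def ray(u,v,z,E,K):
    r=E[:3,:3]@np.array([(u-K[2])/K[0],(v-K[3])/K[1],1]); return E[:3,3]+r*(z-E[2,3])/r[2]
def crop(n,box,s,out):
    p=load(n)[0]; x0,y0,x1,y1=box
    cv2.imwrite(out,cv2.resize(p[y0:y1,x0:x1,::-1],None,fx=s,fy=s,interpolation=cv2.INTER_CUBIC))
E
python3 - <<'E'
from h import *
crop("scene0.npz",(270,140,400,250),6,"pics/s1.png"); crop("side0.npz",(240,170,380,300),5,"pics/d1.png") if 0 else crop("side0.npz",(250,170,370,290),5,"pics/d1.png")
for n in ["scene0.npz","side0.npz"]:
    p,d,E,K=load(n);P=cloud(d,E,K)
    # tip: points 60..80 high near arbor
    X=P.reshape(-1,3);m=(d.ravel()>0)&(X[:,0]>.4)&(X[:,0]<.8)&(X[:,1]>-.1)&(X[:,1]<.4)
    X=X[m];t=X[(X[:,2]>.03)&(X[:,2]<.2)&(X[:,0]<.75)]
    # top-down grid
    H=np.zeros((100,80))
    for a,b,c in X: 
        i=int((b+.1)/.005);j=int((a-.4)/.005)
        if 0<=i<100 and 0<=j<80:H[i,j]=max(H[i,j],c)
    cv2.imwrite("pics/h_"+n[:-4]+".png",cv2.resize((np.clip(H/.1,0,1)*255).astype('uint8'),None,fx=6,fy=6,interpolation=0))
E
```

```text
(no output)
```

View pics/s1.png

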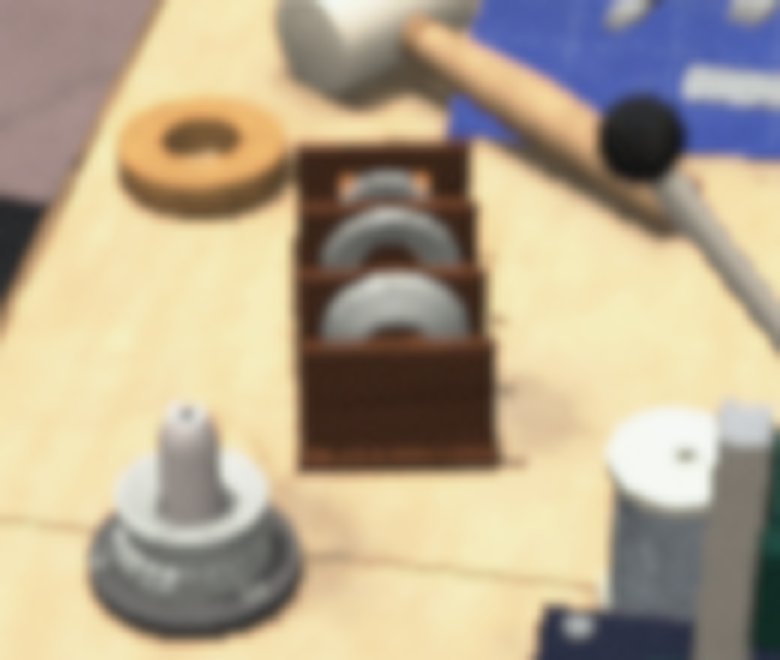

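View pics/d1.png

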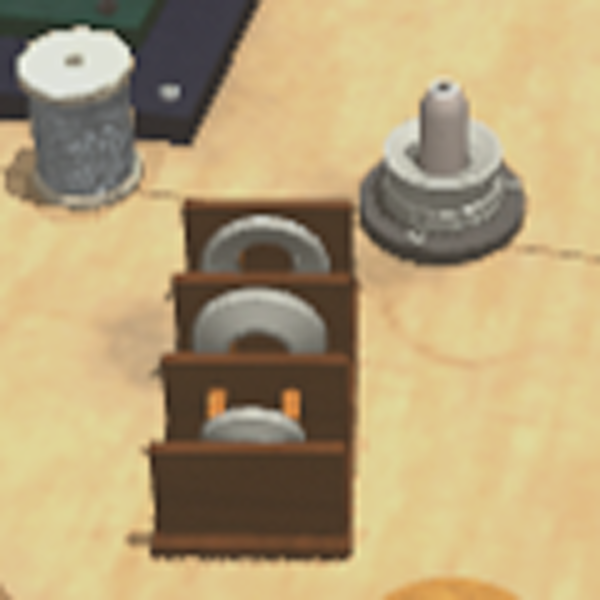

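View pics/h_scene0.png

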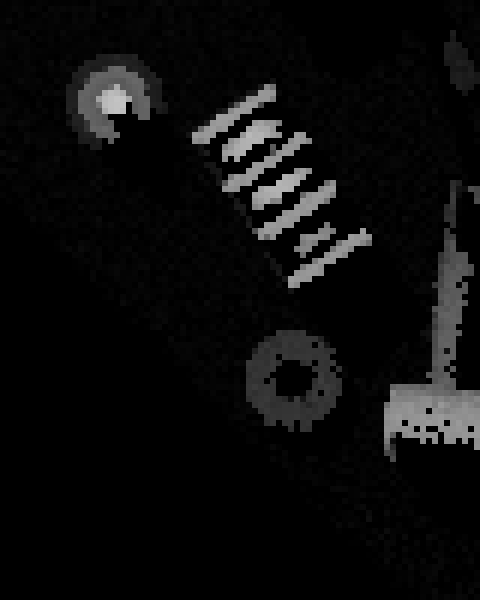

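View pics/h_side0.png

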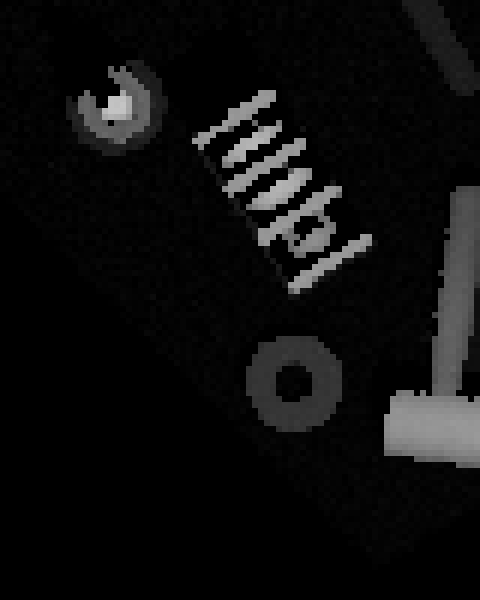

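```bash
cat > m.py <<'E'
from h import *
def meas(n):
    p,d,E,K=load(n);P=cloud(d,E,K);X=P[d>0]
    X=X[(X[:,0]>.4)&(X[:,0]<.75)&(X[:,1]>-.08)&(X[:,1]<.2)]
    a=X[(np.hypot(X[:,0]-.496,X[:,1]+.015)<.05)]
    print(n,"arbor n",len(a),"zmax",a[:,2].max(),"tip",a[a[:,2]>.055].mean(0))
    for lo,hi in [(.03,.045),(.005,.013)]:
        b=a[(a[:,2]>lo)&(a[:,2]<hi)][:,:2]
        A=np.c_[2*b,np.ones(len(b))];s=np.linalg.lstsq(A,(b**2).sum(1),rcond=None)[0];print(lo,len(b),s[:2],np.sqrt(s[2]+s[:2]@s[:2]))
    r=X[(X[:,2]>.053)&(X[:,2]<.062)&(np.hypot(X[:,0]-.635,X[:,1]-.055)<.1)]
    print("rack pts",len(r),cv2.minAreaRect((r[:,:2]*1000).astype('float32')), r[:,2].mean())
    t=X[(X[:,2]>-.01)&(X[:,2]<.01)];print("table",np.median(t[:,2]))
    return X
if __name__=="__main__":
    meas("scene0.npz");meas("side0.npz")
E
python3 m.py
```

```text
scene0.npz arbor n 1270 zmax 0.07672722937915744 tip [ 0.49326923 -0.0180414   0.06686648]
0.03 278 [ 0.49556357 -0.01413418] 0.021222387363880775
0.005 290 [ 0.49538861 -0.01427099] 0.03493800239784106
rack pts 500 ((634.4581298828125, 56.693389892578125), (154.3531951904297, 75.23616027832031), 57.29437255859375) 0.05724744642459917
table 0.0005381591609810998
side0.npz arbor n 1054 zmax 0.07689726329683844 tip [ 0.49911094 -0.00829652  0.06705488]
0.03 242 [ 0.49628241 -0.01194295] 0.021313171312632946
0.005 250 [ 0.49656424 -0.01199972] 0.03497702987636119
rack pts 720 ((635.6712036132812, 57.963531494140625), (153.03421020507812, 75.84043884277344), 56.1262092590332) 0.05721276825176708
table 0.0003963097453194009
```

```bash
cat > k.py <<'E'
from scipy.spatial.transform import Rotation as R
import numpy as np
from station import bot
def st():
    o=bot.get_obs();q=o["tool_rot"];return np.array(o["eef_pos"]),R.from_quat([q[1],q[2],q[3],q[0]]),o
def down(yawx): # tool x at yaw (deg), z down
    c,s=np.cos(np.radians(yawx)),np.sin(np.radians(yawx))
    return R.from_matrix(np.c_[[c,s,0],[s,-c,0],[0,0,-1]])
def plan(pt,Rt,n):
    p,r,o=st();rv=(r.inv()*Rt).as_rotvec()
    w=rv/n
    for i in range(n):
        print(np.round(r.inv().apply((np.array(pt)-p)/ (n-i)),4).tolist(),np.round(np.degrees((r.inv()*Rt).as_rotvec()/(n-i)),2).tolist())
        p=p+(np.array(pt)-p)/(n-i); r=r*R.from_rotvec(w)
def show():
    p,r,o=st();print("t",round(float(o["t"]),2),"p",p.round(4),"x",r.as_matrix()[:,0].round(3),"z",r.as_matrix()[:,2].round(3),"F",np.round(o["contact_force"],1),"w",round(float(o["gripper_width"])*85.4,1),"q",np.round(o["q"],2))
E
python3 - <<'E'
from k import *
plan([.63,.05,.24],down(56.7),14)
E
```

```text
[-0.0419, -0.0315, 0.0004] [-0.0, 0.01, 7.58]
[-0.0457, -0.0257, 0.0004] [-0.0, 0.01, 7.58]
[-0.0487, -0.0194, 0.0004] [-0.0, 0.01, 7.58]
[-0.0508, -0.0128, 0.0004] [-0.0, 0.01, 7.58]
[-0.0521, -0.006, 0.0004] [-0.0, 0.01, 7.58]
[-0.0524, 0.0009, 0.0003] [-0.0, 0.01, 7.58]
[-0.0519, 0.0078, 0.0003] [-0.0, 0.01, 7.58]
[-0.0504, 0.0146, 0.0003] [-0.0, 0.01, 7.58]
[-0.048, 0.0211, 0.0003] [-0.0, 0.01, 7.58]
[-0.0448, 0.0273, 0.0003] [-0.0, 0.01, 7.58]
[-0.0408, 0.0329, 0.0003] [-0.0, 0.01, 7.58]
[-0.0361, 0.038, 0.0003] [-0.0, 0.01, 7.58]
[-0.0308, 0.0425, 0.0003] [-0.0, 0.01, 7.58]
[-0.0249, 0.0461, 0.0003] [-0.0, 0.01, 7.58]
```

```bash
python3 -m crank '[[[-0.042,-0.0315,0],[0,0,7.6],0.085],[[-0.046,-0.026,0],[0,0,7.6],0.085],[[-0.049,-0.019,0],[0,0,7.6],0.085],[[-0.051,-0.013,0],[0,0,7.6],0.085],[[-0.052,-0.006,0],[0,0,7.6],0.085],[[-0.052,0.001,0],[0,0,7.6],0.085],[[-0.052,0.008,0],[0,0,7.6],0.085],[[-0.05,0.015,0],[0,0,7.6],0.085],[[-0.048,0.021,0],[0,0,7.6],0.085],[[-0.045,0.027,0],[0,0,7.6],0.085]]' && python3 -m crank '[[[-0.041,0.033,0],[0,0,7.6],0.085],[[-0.036,0.038,0],[0,0,7.6],0.085],[[-0.031,0.0425,0],[0,0,7.6],0.085],[[-0.025,0.046,0],[0,0,7.6],0.085],[[0,0,0],[0,0,0],0.085],[[0,0,0],[0,0,0],0.085]]'; python3 - <<'E'
from k import *
import cv2
show()
c=bot.calibration("wrist");p,d=bot.read_camera("wrist")
np.savez("w1.npz",p=p,d=d,E=c["extrinsics"],K=[c["fx"],c["fy"],c["cx"],c["cy"]]);cv2.imwrite("pics/w1.png",p[:,:,::-1])
E
```

```text
t: 1.4
eef_pos: [0.5075, 0.2185, 0.2453]
tool_rot: [-0.0, 0.728, 0.686, 0.0]
contact_force: [0.6, 0.0, -1.1]
gripper_width: 0.996
t: 2.15
eef_pos: [0.6286, 0.0499, 0.2448]
tool_rot: [-0.0, 0.881, 0.473, -0.0]
contact_force: [0.0, 0.8, -0.3]
gripper_width: 0.992
t 2.15 p [0.6286 0.0499 0.2448] x [ 0.552  0.834 -0.   ] z [-0.001  0.    -1.   ] F [ 0.   0.8 -0.3] w 84.7 q [-0.62  0.46  0.61  1.7  -0.29  1.08 -0.5 ]
```

View pics/w1.png

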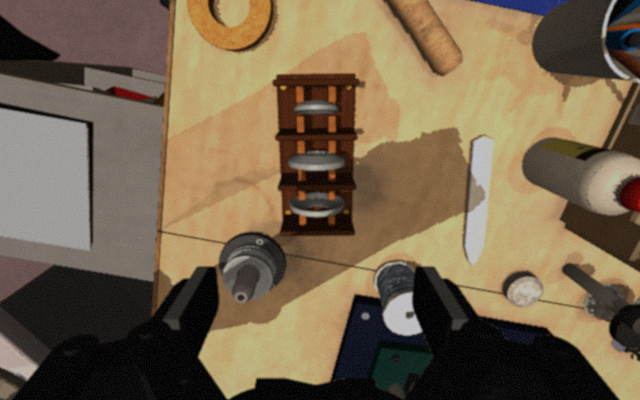

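The wrist view shows the rack at (315,155). The small spring is at (317,107), the middle large spring at (317,160) and the near large spring at (317,205). The arbor is at (252,268).

```bash
python3 - <<'E'
from h import *
crop("w1.npz",(265,65,370,240),4,"pics/w1c.png")
th=np.radians(56.7);u=np.array([np.cos(th),np.sin(th)]);v=np.array([-u[1],u[0]])
for n in ["w1.npz","scene0.npz","side0.npz"]:
    p,d,E,K=load(n);P=cloud(d,E,K);X=P[d>0]
    Q=X[:,:2]-[.635,.0573];a=np.c_[Q@u,Q@v,X[:,2]]
    m=(abs(a[:,0])<.09)&(abs(a[:,1])<.05);a=a[m]
    tp=a[(a[:,2]>.053)&(a[:,2]<.0615)]
    print(n,"tops:",cv2.minAreaRect((tp[:,:2]*1000).astype('float32')))
    for c in (-.048,0,.048):
        s=a[(abs(a[:,0]-c)<.018)&(abs(a[:,1])<.03)&(a[:,2]>.045)]
        top=s[s[:,2]>.0625]
        if len(top)==0: top=s[s[:,2]>s[:,2].max()-.003]
        print(c,len(s),"top",len(top),top.mean(0).round(4),s[:,2].max().round(4),"v range",s[:,1].min().round(4),s[:,1].max().round(4))
        for z in (.046,.05,.054,.058,.062,.066,.07):
            q=s[abs(s[:,2]-z)<.002]
            if len(q):print("   z",z,len(q),"u min/max",q[:,0].min().round(4),q[:,0].max().round(4),"v",q[:,1].min().round(4),q[:,1].max().round(4))
E
```

```text
w1.npz tops: ((1.0350112915039062, -1.0279464721679688), (149.5420379638672, 75.65839385986328), 0.3035995662212372)
-0.048 408 top 228 [-0.0454 -0.0015  0.0673] 0.0715 v range -0.0288 0.0258
   z 0.046 29 u min/max -0.0481 -0.0423 v -0.0288 0.0258
   z 0.05 35 u min/max -0.0478 -0.0422 v -0.0286 0.0257
   z 0.054 35 u min/max -0.0468 -0.0425 v -0.0274 0.0245
   z 0.058 47 u min/max -0.0523 -0.0423 v -0.0251 0.0222
   z 0.062 59 u min/max -0.0505 -0.0426 v -0.0239 0.0191
   z 0.066 98 u min/max -0.0492 -0.0427 v -0.0186 0.015
   z 0.07 105 u min/max -0.0488 -0.0429 v -0.0118 0.01
0 5732 top 5324 [ 3.200e-03 -1.000e-04  2.946e-01] 0.3177 v range -0.03 0.03
   z 0.046 25 u min/max -0.0022 0.007 v -0.0288 0.0266
   z 0.05 56 u min/max -0.0029 0.0076 v -0.0274 0.0254
   z 0.054 95 u min/max -0.0033 0.0077 v -0.0263 0.0242
   z 0.058 132 u min/max -0.0034 0.0078 v -0.0251 0.023
   z 0.062 161 u min/max -0.0034 0.0068 v -0.023 0.02
   z 0.066 162 u min/max -0.0031 0.0042 v -0.0181 0.0169
   z 0.07 118 u min/max -0.0026 0.0032 v -0.0124 0.0113
0.048 267 top 91 [ 0.0519 -0.0004  0.0539] 0.05
[... 2155 characters left out ...]
0.0705 v range -0.0257 0.0281
   z 0.046 15 u min/max -0.0021 0.0065 v -0.0215 0.0281
   z 0.05 24 u min/max -0.0033 0.0072 v -0.0257 0.0263
   z 0.054 33 u min/max 0.0008 0.0072 v -0.0253 0.0263
   z 0.058 49 u min/max -0.0038 0.008 v -0.0232 0.0244
   z 0.062 45 u min/max -0.0057 0.0056 v -0.021 0.0203
   z 0.066 41 u min/max -0.0042 0.0043 v -0.0166 0.0163
   z 0.07 20 u min/max -0.0038 0.0034 v -0.0104 0.0102
0.048 85 top 17 [0.0512 0.0001 0.0542] 0.056 v range -0.0172 0.0181
   z 0.046 27 u min/max 0.0472 0.0568 v -0.0172 0.0181
   z 0.05 34 u min/max 0.0477 0.0572 v -0.0132 0.0144
   z 0.054 22 u min/max 0.0473 0.055 v -0.007 0.0127
   z 0.058 2 u min/max 0.0504 0.0531 v -0.0009 0.0009
```

View pics/w1c.png

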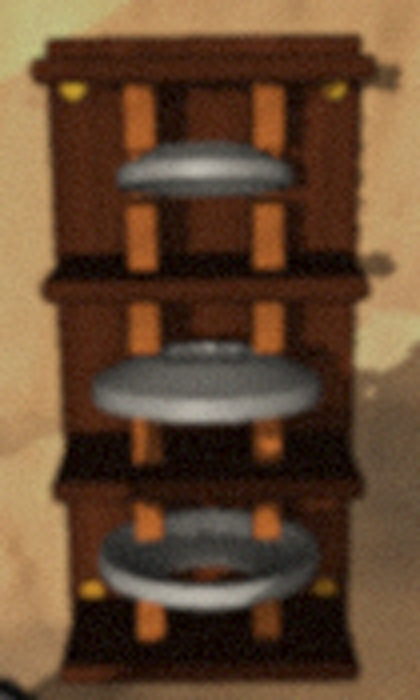

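Camera and depth agree on the facing: the middle spring's bulge faces +u (toward the tape), and the near spring's bulge faces −u (toward the arbor). Next I'll find where the fingertips really are in the tool frame when the gripper is open.

```bash
python3 - <<'E'
from h import *
from k import *
p,d,E,K=load("w1.npz");P=cloud(d,E,K);tp,r,o=st()
Q=r.inv().apply(P[d>0]-tp); m=(Q[:,2]<.06)&(abs(Q[:,0])<.04);Q=Q[m]
for s in (-1,1):
    q=Q[(Q[:,1]*s>0)];print(s,len(q),"z pct",np.percentile(q[:,2],[50,90,99,100]).round(4)); t=q[q[:,2]>np.percentile(q[:,2],85)];print(t.min(0).round(4),t.max(0).round(4))
Ec=r.inv().apply(E[:3,3]-tp);print("cam in tool",Ec)
plan([.6353,.056,.047],down(56.7),4)
E
```

```text
-1 15849 z pct [-0.0535 -0.0217 -0.004   0.0015]
[-0.0126 -0.0545 -0.029 ] [ 0.0112 -0.0401  0.0015]
1 16080 z pct [-0.0538 -0.0221 -0.0042  0.0014]
[-0.0125  0.0437 -0.0294] [0.0112 0.0583 0.0014]
cam in tool [ 0.08228863  0.00172043 -0.12908288]
[0.002, 0.0008, 0.0495] [-0.02, -0.0, -0.03]
[0.002, 0.0008, 0.0495] [-0.02, -0.0, -0.03]
[0.002, 0.0007, 0.0495] [-0.02, -0.0, -0.03]
[0.002, 0.0007, 0.0495] [-0.02, -0.0, -0.03]
```

```bash
python3 -m crank '[[[0.004,0.0015,0.05],[0,0,0],0.085],[[0.004,0.0015,0.05],[0,0,0],0.085],[[0,0,0.05],[0,0,0],0.085],[[0,0,0.035],[0,0,0],0.085],[[0,0,0.018],[0,0,0],0.085],[[0,0,0],[0,0,0],0.085]]' 30; python3 - <<'E'
from k import *
show()
import cv2
p,d=bot.read_camera("wrist");cv2.imwrite("pics/w2.png",p[:,:,::-1])
E
```

```text
t: 2.95
eef_pos: [0.6353, 0.0553, 0.0417]
tool_rot: [-0.001, 0.881, 0.473, -0.001]
contact_force: [-0.1, 0.2, 1.2]
gripper_width: 0.997
t 2.95 p [0.6353 0.0553 0.0417] x [ 0.552  0.834 -0.001] z [-0.002  0.    -1.   ] F [-0.1  0.2  1.2] w 85.1 q [-0.52  0.71  0.47  1.81 -0.46  0.73 -0.38]
```

View pics/w2.png

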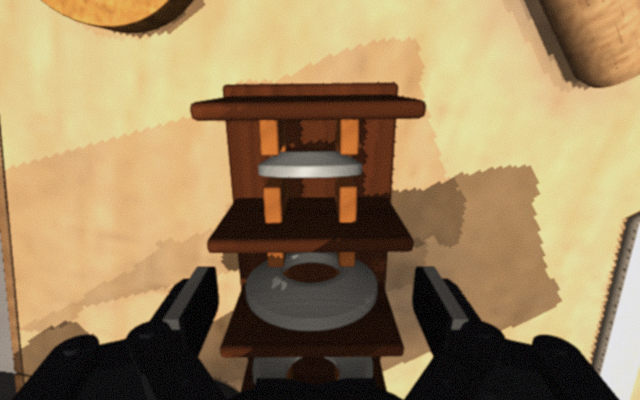

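The spring's bulge faces the camera at (311,290), centred between the pads at 205 and 425. Closing.

```bash
python3 -m crank '[[[0,0,0],[0,0,0],0.045],[[0,0,0],[0,0,0],0.045],[[0,0,0],[0,0,0],0.045],[[0,0,0],[0,0,0],0.045]]' 30; python3 - <<'E'
from h import *
from k import *
show()
c=bot.calibration("wrist");p,d=bot.read_camera("wrist");cv2.imwrite("pics/w3.png",p[:,:,::-1])
P=cloud(d,np.array(c["extrinsics"]),[c["fx"],c["fy"],c["cx"],c["cy"]]);tp,r,o=st()
Q=r.inv().apply(P[d>0]-tp)
for s in (-1,1):
    q=Q[(Q[:,1]*s>.025)&(Q[:,1]*s<.05)&(abs(Q[:,0])<.014)&(Q[:,2]<.03)];print(s,q[:,2].max(),np.percentile(q[:,2],99.5))
E
```

```text
t: 3.5
eef_pos: [0.6373, 0.0543, 0.0438]
tool_rot: [0.0, 0.881, 0.473, 0.001]
contact_force: [-1.0, -1.0, 7.3]
gripper_width: 0.629
t 3.5 p [0.6373 0.0543 0.0438] x [0.553 0.833 0.002] z [ 0.003  0.001 -1.   ] F [-1.  -1.   7.3] w 53.7 q [-0.52  0.71  0.47  1.81 -0.46  0.73 -0.38]
-1 0.010758912650221565 0.005725054076686268
1 0.013916245778357678 0.006592036242878459
```

View pics/w3.png

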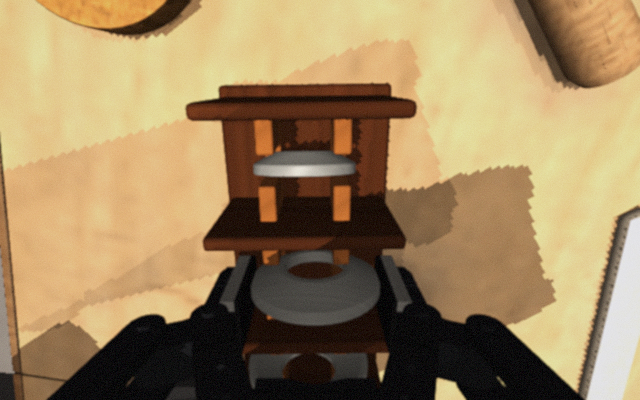

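```bash
python3 -m crank '[[[0,0,-0.01],[0,0,0],0.045],[[0,0,-0.03],[0,0,0],0.045],[[0,0,-0.05],[0,0,0],0.045],[[0,0,-0.05],[0,0,0],0.045],[[0,0,0],[0,0,0],0.045]]' 40; python3 - <<'E'
from h import *
from k import *
show()
c=bot.calibration("wrist");p,d=bot.read_camera("wrist");cv2.imwrite("pics/w4.png",p[:,:,::-1])
P=cloud(d,np.array(c["extrinsics"]),[c["fx"],c["fy"],c["cx"],c["cy"]]);tp,r,o=st()
np.save("w4.npy",r.inv().apply(P.reshape(-1,3)-tp).reshape(P.shape))
E
```

```text
t: 4.18
eef_pos: [0.6387, 0.0539, 0.1872]
tool_rot: [0.001, 0.881, 0.472, 0.004]
contact_force: [0.1, -0.3, -1.8]
gripper_width: 0.62
t 4.17 p [0.6387 0.0539 0.1872] x [0.554 0.833 0.006] z [ 0.008  0.002 -1.   ] F [ 0.1 -0.3 -1.8] w 53.0 q [-0.6   0.53  0.59  1.73 -0.35  0.97 -0.47]
```

View pics/w4.png

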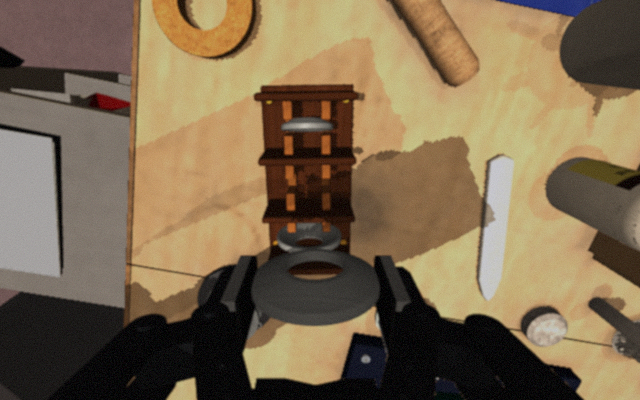

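```bash
python3 - <<'E'
from h import *
for n in ["scene0.npz","side0.npz","w1.npz"]:
    p,d,E,K=load(n);P=cloud(d,E,K);X=P[(d>0)&(abs(P[...,2])<.006)]
    out=[]
    for x in (.48,.52,.55,.58,.62):
        q=X[abs(X[:,0]-x)<.004];q=q[(q[:,1]>.02)&(q[:,1]<.35)];out.append(round(np.percentile(q[:,1],99.5),3) if len(q) else None)
    print(n,out)
E
```

```text
scene0.npz [np.float64(0.14), np.float64(0.178), np.float64(0.207), np.float64(0.236), np.float64(0.281)]
side0.npz [np.float64(0.14), np.float64(0.18), np.float64(0.208), np.float64(0.239), np.float64(0.279)]
w1.npz [np.float64(0.138), np.float64(0.177), np.float64(0.208), np.float64(0.238), np.float64(0.192)]
```

```bash
python3 -m crank '[[[0.0076,-0.0386,0.02],[0,0,0],0.045],[[0.0076,-0.0386,0.02],[0,0,0],0.045],[[0.0076,-0.0386,0.02],[0,0,0],0.045],[[0,0,0],[0,9,0],0.045],[[0,0,0],[0,9,0],0.045],[[0,0,0],[0,9,0],0.045],[[0,0,0],[0,9,0],0.045],[[0,0,0],[0,9,0],0.045],[[0,0,0],[0,0,0],0.045],[[0,0,0],[0,0,0],0.045]]' ; python3 - <<'E'
from h import *
from k import *
show()
p,d=bot.read_camera("side");cv2.imwrite("pics/d5.png",cv2.resize(p[100:300,220:480,::-1],None,fx=3,fy=3))
plan([.555,.137,.035],st()[1],3)
E
```

```text
t: 5.48
eef_pos: [0.5492, 0.1402, 0.1112]
tool_rot: [-0.151, 0.839, 0.454, 0.257]
contact_force: [0.7, 0.4, -0.2]
gripper_width: 0.619
t 5.47 p [0.5492 0.1402 0.1112] x [0.455 0.685 0.569] z [ 0.295  0.487 -0.822] F [ 0.7  0.4 -0.2] w 52.9 q [ 0.08  0.43 -0.23  2.2  -1.25  0.4   0.46]
[-0.0146, 0.0028, 0.0209] [0.0, 0.0, 0.0]
[-0.0146, 0.0028, 0.0209] [0.0, 0.0, 0.0]
[-0.0146, 0.0028, 0.0209] [-0.0, -0.0, 0.0]
```

View pics/d5.png

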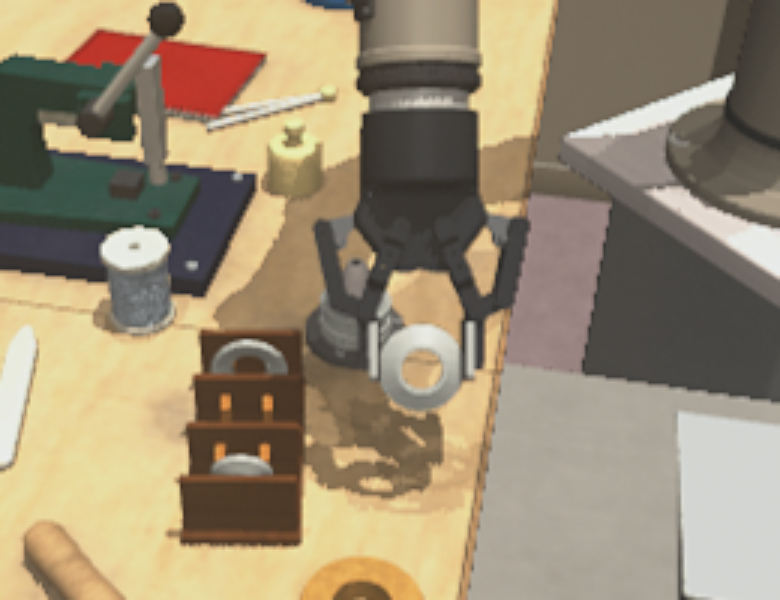

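The ring is held, tilted 35° with its bulge side turning up. It is at (420,365) in the crop, clear of the arbor and rack. Lowering.

```bash
python3 -m crank '[[[-0.0146,0.0028,0.0209],[0,0,0],0.045],[[-0.0146,0.0028,0.0209],[0,0,0],0.045],[[-0.0146,0.0028,0.0209],[0,0,0],0.045],[[-0.0034,0,0.0049],[0,0,0],0.045],[[0,0,0],[0,0,0],0.045]]' 20; python3 - <<'E'
from k import *
show()
E
```

```text
t: 6.15
eef_pos: [0.557, 0.1354, 0.031]
tool_rot: [-0.151, 0.839, 0.456, 0.255]
contact_force: [-0.1, -0.0, -0.5]
gripper_width: 0.622
t 6.15 p [0.557  0.1354 0.031 ] x [0.454 0.688 0.566] z [ 0.291  0.487 -0.824] F [-0.1 -0.  -0.5] w 53.1 q [ 0.36  0.66 -0.55  2.17 -1.37  0.17  0.72]
```

```bash
python3 -m crank '[[[-0.002,0,0.0032],[0,-3,0],0.045],[[-0.002,0,0.0034],[0,-2,0],0.045],[[-0.002,0,0.0034],[0,-1,0],0.045],[[0,0,0],[0,0,0],0.045]]' 20; python3 - <<'E'
from h import *
from k import *
show()
p,d=bot.read_camera("side");cv2.imwrite("pics/d6.png",cv2.resize(p[140:300,250:450,::-1],None,fx=4,fy=3.75))
E
```

```text
t: 6.65
eef_pos: [0.5582, 0.137, 0.0233]
tool_rot: [-0.127, 0.85, 0.464, 0.214]
contact_force: [-3.6, -1.9, 10.9]
gripper_width: 0.62
t 6.65 p [0.5582 0.137  0.0233] x [0.477 0.735 0.481] z [ 0.246  0.414 -0.876] F [-3.6 -1.9 10.9] w 53.0 q [ 0.1   0.61 -0.3   2.15 -1.21  0.24  0.48]
```

View pics/d6.png

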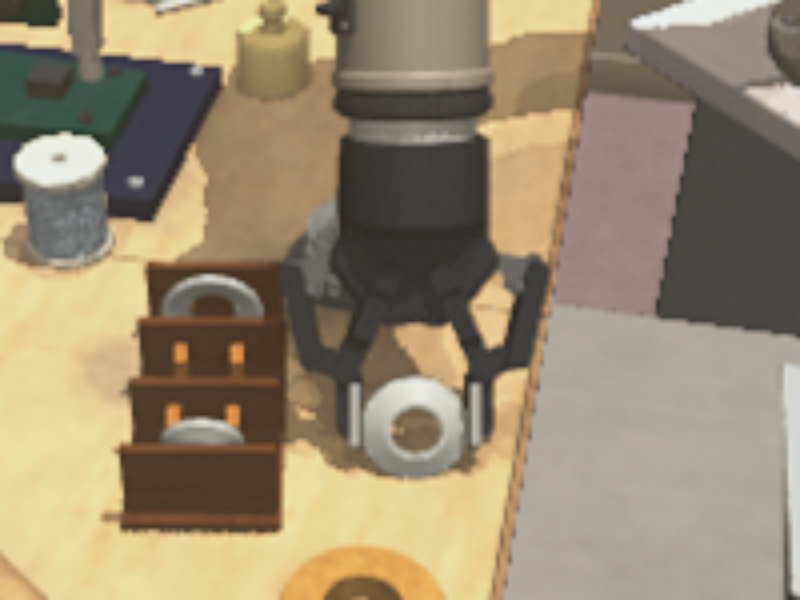

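```bash
python3 -m crank '[[[-0.0014,0,0.0026],[0,0,0],0.045],[[-0.0014,0,0.0026],[0,0,0],0.045],[[0,0,0],[0,0,0],0.045]]' 20; python3 - <<'E'
from h import *
from k import *
show()
c=bot.calibration("wrist");p,d=bot.read_camera("wrist");cv2.imwrite("pics/w7.png",p[:,:,::-1])
P=cloud(d,np.array(c["extrinsics"]),[c["fx"],c["fy"],c["cx"],c["cy"]]);np.savez("w7.npz",P=P,d=d)
E
```

```text
t: 7.08
eef_pos: [0.558, 0.136, 0.0163]
tool_rot: [-0.127, 0.851, 0.464, 0.213]
contact_force: [-2.1, -1.9, 8.0]
gripper_width: 0.621
t 7.08 p [0.558  0.136  0.0163] x [0.479 0.735 0.48 ] z [ 0.246  0.413 -0.877] F [-2.1 -1.9  8. ] w 53.1 q [ 0.12  0.62 -0.32  2.15 -1.23  0.22  0.51]
```

View pics/w7.png

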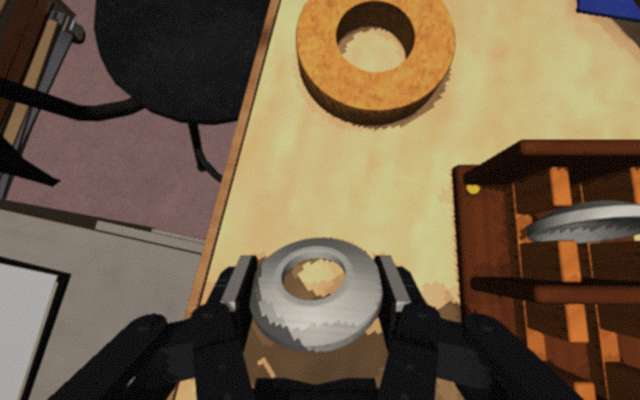

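```bash
python3 -m crank '[[[0,0,0],[0,0,0],0.064],[[0,0,0],[0,0,0],0.075],[[0,0,0],[0,0,0],0.085],[[0.01,0,-0.04],[0,-9,0],0.085],[[0.01,0,-0.05],[0,-9,0],0.085],[[0.01,0,-0.05],[0,-9,0],0.085],[[0,0,0],[0,0,0],0.085]]' 20; python3 - <<'E'
from h import *
from k import *
show()
c=bot.calibration("wrist");p,d=bot.read_camera("wrist");cv2.imwrite("pics/w8.png",p[:,:,::-1])
np.savez("w8.npz",p=p,d=d,E=c["extrinsics"],K=[c["fx"],c["fy"],c["cx"],c["cy"]])
E
```

```text
t: 8.0
eef_pos: [0.553, 0.1304, 0.089]
tool_rot: [-0.071, 0.864, 0.49, 0.094]
contact_force: [0.4, 0.5, -0.2]
gripper_width: 0.996
t 8.0 p [0.553  0.1304 0.089 ] x [0.502 0.833 0.232] z [ 0.093  0.215 -0.972] F [ 0.4  0.5 -0.2] w 85.1 q [-0.52  0.48  0.36  2.06 -0.67  0.59 -0.19]
```

View pics/w8.png

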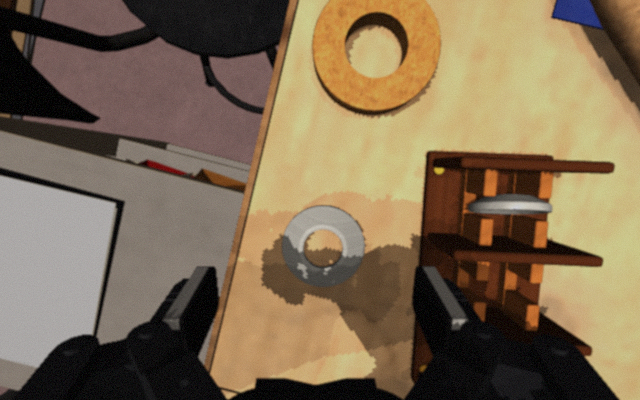

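The ring lies flat with its bulge up at pixel (323,246). I'll locate its centre and correct the tilt.

```bash
cat > ring.py <<'E'
from h import *
def ring(n,guess,zr=(.003,.016),rad=.04):
    p,d,E,K=load(n);P=cloud(d,E,K)
    m=(d>0)&(P[...,2]>zr[0])&(P[...,2]<zr[1])&(np.hypot(P[...,0]-guess[0],P[...,1]-guess[1])<rad)
    m=cv2.morphologyEx(m.astype('uint8'),cv2.MORPH_OPEN,np.ones((3,3)))
    X=P[m>0];print("n",len(X),"z",np.percentile(X[:,2],[5,50,95]).round(4))
    (c,r)=cv2.minEnclosingCircle((X[:,:2]*1000).astype('float32'));print("enclosing",np.round(c,1),round(r,1))
    # bore: hole centroid
    cs,h=cv2.findContours(m,cv2.RETR_CCOMP,cv2.CHAIN_APPROX_NONE)
    for k,cc in enumerate(cs):
        if len(cc)<15: continue
        uv=cc[:,0,:].mean(0);e=cv2.fitEllipse(cc) if len(cc)>5 else None
        print("hole" if h[0][k][3]>=0 else "outer",len(cc),np.round(e[0],1),np.round(e[1],1),"z=0,5,11:",[ray(e[0][0],e[0][1],z,E,K)[:2].round(4).tolist() for z in (0,.005,.011)])
    return X
E
python3 - <<'E'
from ring import *
from h import *
p,d,E,K=load("w8.npz")
g=ray(323,246,.005,E,K);print(g)
X=ring("w8.npz",g)
from k import *
plan([g[0],g[1],.09],down(56.7),2)
E
```

```text
[0.55475257 0.12562213 0.005     ]
n 4139 z [0.0056 0.0088 0.012 ]
enclosing [554.8 125.5] 28.1
outer 245 [323.1 245.3] [80.6 81.4] z=0,5,11: [[0.5544, 0.125], [0.555, 0.126], [0.5558, 0.1272]]
hole 109 [323.  247.2] [37.7 39.8] z=0,5,11: [[0.5537, 0.1239], [0.5543, 0.1249], [0.5551, 0.1261]]
[-0.0001, 0.0022, -0.0016] [-1.09, -6.68, 1.15]
[-0.0002, 0.0022, -0.0015] [-1.09, -6.68, 1.15]
```

```bash
python3 -m crank '[[[-0.0001,0.0022,-0.0015],[-1.1,-6.7,1.15],0.07],[[-0.0001,0.0022,-0.0015],[-1.1,-6.7,1.15],0.07],[[0,0,0.03],[0,0,0],0.07],[[0,0,0.02],[0,0,0],0.07],[[0,0,0.01],[0,0,0],0.07],[[0,0,0],[0,0,0],0.07],[[0,0,0],[0,0,0],0.07]]' 30; python3 - <<'E'
from h import *
from k import *
show()
tp,r,o=st();print("target offs tool",r.inv().apply(np.array([.5548,.1256,.012])-tp))
c=bot.calibration("wrist");p,d=bot.read_camera("wrist");cv2.imwrite("pics/w9.png",p[:,:,::-1])
np.savez("w9.npz",p=p,d=d,E=c["extrinsics"],K=[c["fx"],c["fy"],c["cx"],c["cy"]])
P=cloud(d,np.array(c["extrinsics"]),[c["fx"],c["fy"],c["cx"],c["cy"]])
Q=r.inv().apply(P[d>0]-tp)
for s in (-1,1):
    q=Q[(Q[:,1]*s>.031)&(Q[:,1]*s<.05)&(abs(Q[:,0])<.014)];print(s,np.histogram(q[:,2],bins=np.arange(-.01,.03,.003)))
from ring import ring
ring("w9.npz",(.5548,.1256))
E
```

```text
t: 8.93
eef_pos: [0.5542, 0.122, 0.0292]
tool_rot: [-0.001, 0.882, 0.472, -0.001]
contact_force: [0.1, -0.5, 0.1]
gripper_width: 0.822
t 8.93 p [0.5542 0.122  0.0292] x [ 0.555  0.832 -0.002] z [-0.003 -0.    -1.   ] F [ 0.1 -0.5  0.1] w 70.2 q [-0.69  0.65  0.48  1.99 -0.5   0.63 -0.46]
target offs tool [ 0.00335314 -0.0014976   0.01720327]
-1 (array([219, 190, 167, 143,  73,  12,   0,   0,   0,   0,   0,   0, 494]), array([-0.01 , -0.007, -0.004, -0.001,  0.002,  0.005,  0.008,  0.011,
        0.014,  0.017,  0.02 ,  0.023,  0.026,  0.029]))
1 (array([222, 183, 180, 132,  69,   9,   0,   0,   0,   0,   0,   0, 811]), array([-0.01 , -0.007, -0.004, -0.001,  0.002,  0.005,  0.008,  0.011,
        0.014,  0.017,  0.02 ,  0.023,  0.026,  0.029]))
n 7292 z [0.0055 0.0087 0.0118]
enclosing [554.5 125.7] 28.4
outer 325 [309.4 247.5] [102.  111.5] z=0,5,11: [[0.554, 0.1251], [0.5555, 0.1271], [0.5573, 0.1296]]
hole 140 [309.5 253.8] [44.6 53.3] z=0,5,11: [[0.552, 0.1221], [0.5535, 0.1242], [0.5554, 0.1268]]
```

View pics/w9.png

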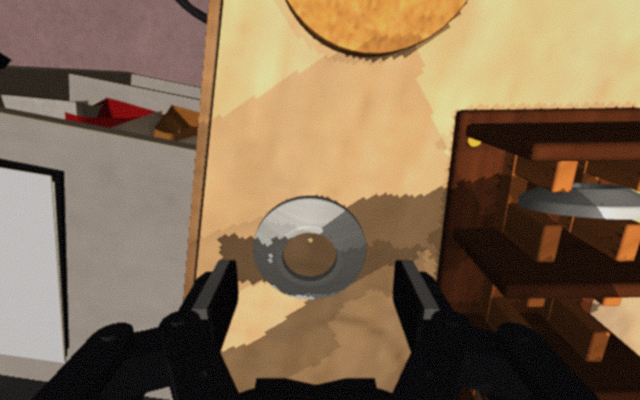

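```bash
python3 -m crank '[[[0.0034,-0.0012,0.01],[0,0,0],0.07],[[0,0,0.0085],[0,0,0],0.07],[[0,0,0],[0,0,0],0.07],[[0,0,0],[0,0,0],0.045],[[0,0,0],[0,0,0],0.045],[[0,0,0],[0,0,0],0.045]]' 30; python3 - <<'E'
from h import *
from k import *
show()
c=bot.calibration("wrist");p,d=bot.read_camera("wrist");cv2.imwrite("pics/w10.png",p[:,:,::-1])
np.savez("w10.npz",p=p,d=d,E=c["extrinsics"],K=[c["fx"],c["fy"],c["cx"],c["cy"]])
E
```

```text
t: 9.72
eef_pos: [0.5553, 0.1256, 0.0106]
tool_rot: [0.0, 0.882, 0.472, -0.001]
contact_force: [1.3, -2.5, 3.3]
gripper_width: 0.624
t 9.72 p [0.5553 0.1256 0.0106] x [ 0.554  0.832 -0.002] z [-0.002 -0.001 -1.   ] F [ 1.3 -2.5  3.3] w 53.3 q [-0.68  0.68  0.46  1.98 -0.52  0.59 -0.45]
```

View pics/w10.png

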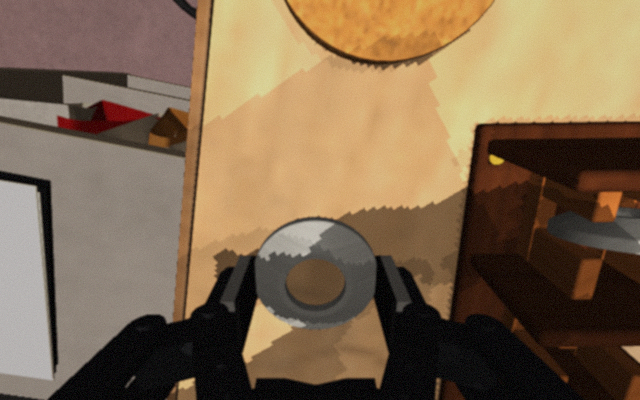

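```bash
python3 -m crank '[[[0,0,-0.01],[0,0,0],0.045],[[0,0,-0.04],[0,0,0],0.045],[[0,0,-0.05],[0,0,0],0.045],[[0,0,-0.02],[0,0,0],0.045],[[0,0,0],[0,0,0],0.045]]' 40; python3 - <<'E'
from h import *
from k import *
show()
tp,r,o=st()
c=bot.calibration("wrist");p,d=bot.read_camera("wrist");cv2.imwrite("pics/w11.png",p[:,:,::-1])
np.savez("w11.npz",p=p,d=d,E=c["extrinsics"],K=[c["fx"],c["fy"],c["cx"],c["cy"]])
P=cloud(d,np.array(c["extrinsics"]),[c["fx"],c["fy"],c["cx"],c["cy"]])
Q=r.inv().apply(P.reshape(-1,3)-tp).reshape(P.shape)
m=(d>0)&(np.hypot(Q[...,0],Q[...,1])<.0275)&(Q[...,2]>-.008)&(Q[...,2]<.016)
m=cv2.morphologyEx(m.astype('uint8'),cv2.MORPH_OPEN,np.ones((3,3)))
X=Q[m>0];print(len(X),"z",np.percentile(X[:,2],[2,50,98]).round(4))
# plane tilt of bore top edge; ring by z bands circle fit
for lo,hi in [(-.002,.001),(.001,.004),(.004,.008)]:
    b=X[(X[:,2]>lo)&(X[:,2]<hi)][:,:2]
    if len(b)>30:
        s=np.linalg.lstsq(np.c_[2*b,np.ones(len(b))],(b**2).sum(1),rcond=None)[0];print(lo,len(b),s[:2].round(4),np.sqrt(s[2]+s[:2]@s[:2]))
cs,h=cv2.findContours(m,cv2.RETR_CCOMP,cv2.CHAIN_APPROX_NONE)
for k,cc in enumerate(cs):
    if len(cc)>40:print(h[0][k][3]>=0,cv2.fitEllipse(cc))
# arbor from w1
p,d,E,K=load("w1.npz");P=cloud(d,E,K);X=P[d>0]
a=X[np.hypot(X[:,0]-.496,X[:,1]+.013)<.046];
for lo,hi in [(.0355,.041),(.006,.013),(.055,.075)]:
    b=a[(a[:,2]>lo)&(a[:,2]<hi)][:,:2];s=np.linalg.lstsq(np.c_[2*b,np.ones(len(b))],(b**2).sum(1),rcond=None)[0];print("arbor",lo,len(b),b.mean(0).round(4),s[:2].round(4),np.sqrt(s[2]+s[:2]@s[:2]).round(4),np.round(cv2.minEnclosingCircle((b*1000).astype('float32'))[0],1),cv2.minEnclosingCircle((b*1000).astype('float32'))[1])
print("tip ray",ray(241,296,.074,E,K))
E
```

```text
t: 10.4
eef_pos: [0.5553, 0.1268, 0.1311]
tool_rot: [-0.001, 0.881, 0.473, -0.001]
contact_force: [-0.2, 0.0, -1.3]
gripper_width: 0.623
t 10.4 p [0.5553 0.1268 0.1311] x [ 0.553  0.833 -0.001] z [-0.002  0.    -1.   ] F [-0.2  0.  -1.3] w 53.2 q [-0.79  0.51  0.61  1.94 -0.39  0.81 -0.56]
8439 z [-0.0019  0.0016  0.0054]
-0.002 3340 [0.0005 0.0004] 0.016871120535077663
0.001 3832 [0.0008 0.001 ] 0.022386147900239337
0.004 1086 [0.0002 0.0005] 0.026066255990723684
False ((311.84210205078125, 274.137939453125), (106.56494903564453, 125.37860870361328), 90.05853271484375)
True ((315.4265441894531, 281.0131530761719), (46.49422073364258, 59.43815612792969), 89.70094299316406)
arbor 0.0355 874 [ 0.5014 -0.0094] [ 0.4978 -0.0126] 0.0235 [497.7 -12.8] 28.50715446472168
arbor 0.006 1098 [ 0.5113 -0.0024] [ 0.4981 -0.0125] 0.0348 [497.9 -12.7] 40.19276428222656
arbor 0.055 421 [ 0.5018 -0.0097] [ 0.4996 -0.0113] 0.0079 [498.  -12.4] 11.593788146972656
tip ray [ 0.49768733 -0.0126303   0.074     ]
```

View pics/w11.png

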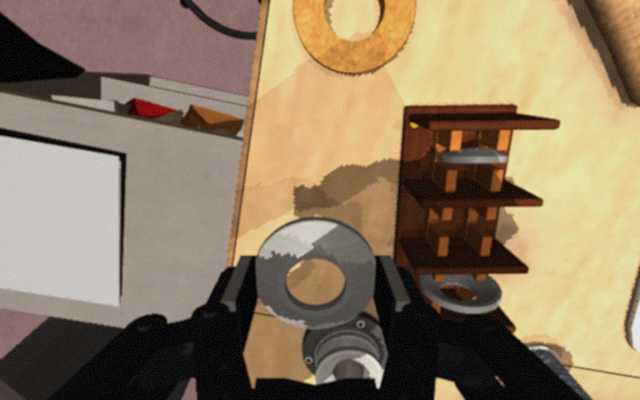

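```bash
python3 -m crank '[[[-0.0495,0.0097,0],[0,0,0],0.045],[[-0.0495,0.0097,0],[0,0,0],0.045],[[-0.0495,0.0097,0],[0,0,0],0.045],[[0,0,0.015],[0,0,0],0.045],[[0,0,0.01],[0,0,0],0.045],[[0,0,0],[0,0,0],0.045]]' 40; python3 - <<'E'
from h import *
from k import *
show()
tp,r,o=st();print(r.inv().apply(np.array([.4971,-.0127,.1])-tp))
c=bot.calibration("wrist");p,d=bot.read_camera("wrist");cv2.imwrite("pics/w12.png",p[:,:,::-1])
for n in("side","scene"):
    c=bot.calibration(n);p,d=bot.read_camera(n);np.savez(n+"12.npz",p=p,d=d,E=c["extrinsics"],K=[c["fx"],c["fy"],c["cx"],c["cy"]])
crop("side12.npz",(300,150,400,230),6,"pics/d12.png");crop("scene12.npz",(250,160,350,260),6,"pics/s12.png")
E
```

```text
t: 11.2
eef_pos: [0.4963, -0.0123, 0.1039]
tool_rot: [-0.001, 0.881, 0.473, -0.003]
contact_force: [0.2, 0.4, -0.9]
gripper_width: 0.615
t 11.2 p [ 0.4963 -0.0123  0.1039] x [ 0.552  0.834 -0.005] z [-0.007 -0.002 -1.   ] F [ 0.2  0.4 -0.9] w 52.5 q [-0.59  0.45  0.6   2.12 -0.39  0.69 -0.3 ]
[0.00018044 0.00090885 0.00388927]
```

View pics/w12.png

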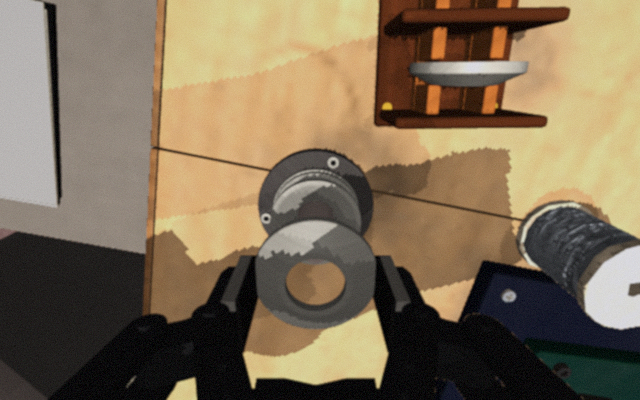

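View pics/d12.png

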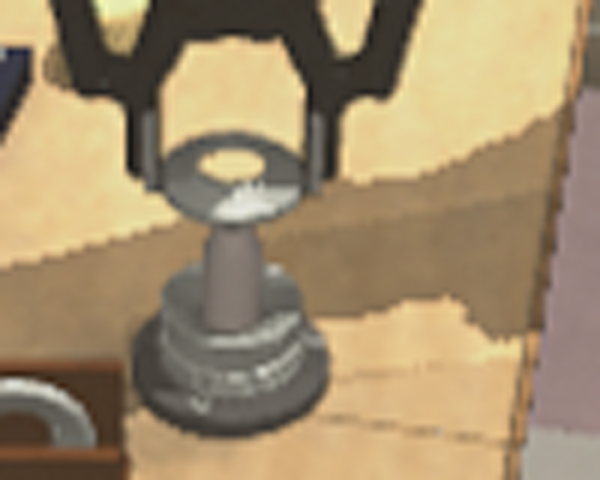

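View pics/s12.png

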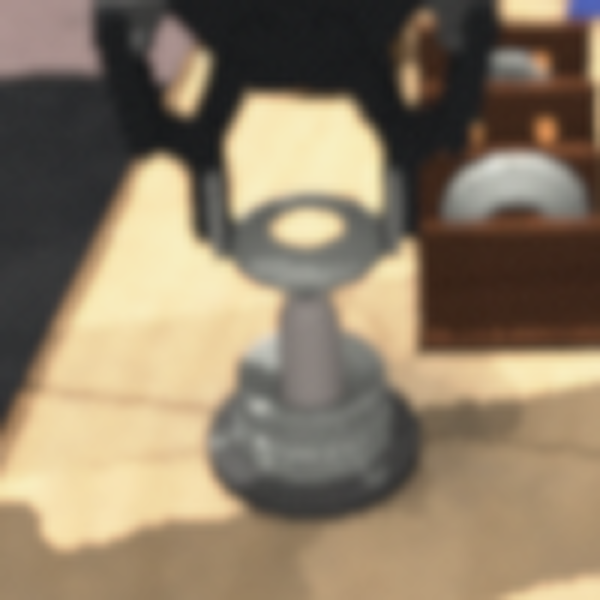

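Side view: bore at (232,165), spindle at 232. Scene view: bore at 309, spindle at 310. So the ring is aligned across the jaws, and I'll check the u direction with wrist depth.

```bash
cat > al.py <<'E'
from h import *
from k import *
def al():
    show();tp,r,o=st()
    c=bot.calibration("wrist");p,d=bot.read_camera("wrist");E=np.array(c["extrinsics"]);K=[c["fx"],c["fy"],c["cx"],c["cy"]]
    np.savez("al.npz",p=p,d=d,E=E,K=K)
    P=cloud(d,E,K);Q=r.inv().apply(P.reshape(-1,3)-tp).reshape(P.shape)
    m=(d>0)&(np.hypot(Q[...,0],Q[...,1])<.0277)&(Q[...,2]>-.008)&(Q[...,2]<.016)
    X=Q[m];z0=np.percentile(X[:,2],[1,50,99]);print("ring z",z0.round(4))
    m8=cv2.morphologyEx(m.astype('uint8'),cv2.MORPH_OPEN,np.ones((3,3)))
    cs,h=cv2.findContours(m8,cv2.RETR_CCOMP,cv2.CHAIN_APPROX_NONE)
    for k,cc in enumerate(cs):
        if h[0][k][3]>=0 and len(cc)>40:
            q=np.array([Q[v,u] for u,v in cc[:,0,:] if m8[v,u]]);
            print("hole edge",len(q),np.round(cv2.minEnclosingCircle((q[:,:2]*1000).astype('float32'))[0],2),cv2.minEnclosingCircle((q[:,:2]*1000).astype('float32'))[1],"z",q[:,2].mean().round(4))
            A=np.c_[q[:,:2],np.ones(len(q))];print("  plane slopes",np.linalg.lstsq(A,q[:,2],rcond=None)[0].round(3))
    X=P[d>0];a=X[np.hypot(X[:,0]-.497,X[:,1]+.013)<.046]
    b=a[(a[:,2]>.005)&(a[:,2]<.0125)][:,:2]
    s=np.linalg.lstsq(np.c_[2*b,np.ones(len(b))],(b**2).sum(1),rcond=None)[0]
    c2,r2=cv2.minEnclosingCircle((b*1000).astype('float32'));print("flange",len(b),np.round(c2,1),round(r2,1))
    w=np.array([c2[0]/1000,c2[1]/1000,tp[2]]);print("flange centre in tool",r.inv().apply(w-tp).round(4))
E
python3 -c "
from al import *
al()"
```

```text
t 11.35 p [ 0.4973 -0.0128  0.1053] x [ 0.552  0.834 -0.003] z [-0.004 -0.001 -1.   ] F [ 0.6 -0.5 -0.6] w 52.7 q [-0.59  0.44  0.61  2.12 -0.39  0.69 -0.3 ]
ring z [-0.005   0.0016  0.0075]
hole edge 155 [-0.4   0.93] 13.971979141235352 z 0.0012
  plane slopes [-0.194 -0.017  0.001]
flange 3028 [497.2 -12.9] 40.1
flange centre in tool [-0.0001 -0.      0.    ]
```

Flange fit radius is 40.1 mm, and the arbor is centred within 0.2 mm of the tool. Lowering.

```bash
python3 -m crank '[[[0,0,0.015],[0,0,0],0.045],[[0,0,0.012],[0,0,0],0.045],[[0,0,0.012],[0,0,0],0.045],[[0,0,0.006],[0,0,0],0.045],[[0,0,0],[0,0,0],0.045]]' 30; python3 -c "
from k import *
show()"
```

```text
t: 12.02
eef_pos: [0.4962, -0.0136, 0.0599]
tool_rot: [-0.001, 0.881, 0.472, -0.003]
contact_force: [-0.5, 0.8, -0.3]
gripper_width: 0.617
t 12.03 p [ 0.4962 -0.0136  0.0599] x [ 0.554  0.833 -0.004] z [-0.005 -0.001 -1.   ] F [-0.5  0.8 -0.3] w 52.7 q [-0.52  0.52  0.54  2.14 -0.47  0.6  -0.24]
```

```bash
python3 -m crank '[[[0,0,0.005],[0,0,0],0.045],[[0,0,0.004],[0,0,0],0.045],[[0,0,0.003],[0,0,0],0.045],[[0,0,0.001],[0,0,0],0.045],[[0,0,0],[0,0,0],0.045]]' 20; python3 - <<'E'
from k import *
from h import *
show()
for n in("side","scene"):
    c=bot.calibration(n);p,d=bot.read_camera(n);np.savez(n+"13.npz",p=p,d=d,E=c["extrinsics"],K=[c["fx"],c["fy"],c["cx"],c["cy"]])
crop("side13.npz",(300,150,400,230),6,"pics/d13.png");crop("scene13.npz",(250,160,350,260),6,"pics/s13.png")
E
```

```text
t: 12.65
eef_pos: [0.4967, -0.0136, 0.0483]
tool_rot: [-0.001, 0.881, 0.472, -0.002]
contact_force: [-4.3, 2.2, 14.4]
gripper_width: 0.621
t 12.65 p [ 0.4967 -0.0136  0.0483] x [ 0.554  0.832 -0.002] z [-0.004  0.    -1.   ] F [-4.3  2.2 14.4] w 53.0 q [-0.51  0.54  0.52  2.15 -0.49  0.57 -0.22]
```

View pics/d13.png

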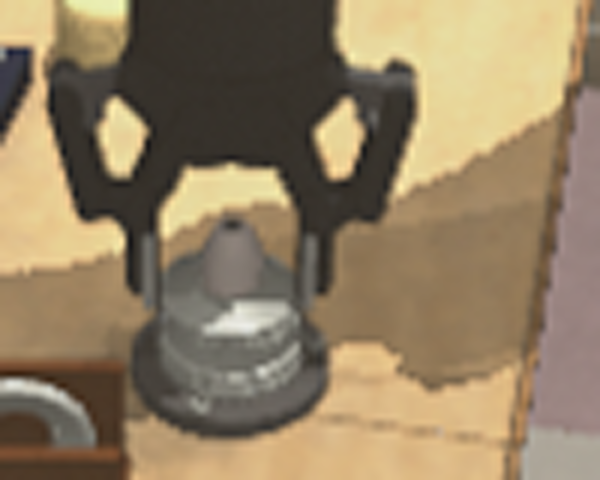

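View pics/s13.png

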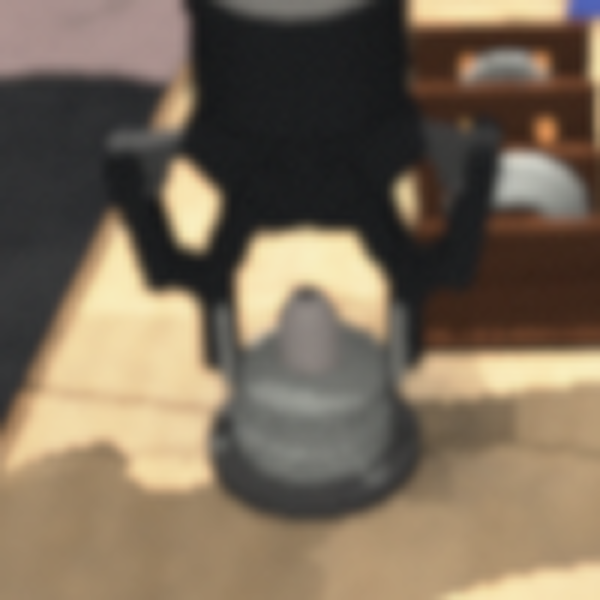

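It seated at TCP z 48.3 mm (48.6 expected) with 14 N of contact. Releasing, backing off, and going over the near compartment.

```bash
python3 -m crank '[[[0,0,-0.001],[0,0,0],0.06],[[0,0,0],[0,0,0],0.075],[[0,0,0],[0,0,0],0.085],[[0,0,-0.04],[0,0,0],0.085],[[0,0,-0.05],[0,0,0],0.085],[[0,0,-0.05],[0,0,0],0.085],[[0.03,0.0265,0],[0,0,0],0.085],[[0.03,0.0265,0],[0,0,0],0.085],[[0.03,0.0265,0],[0,0,0],0.085],[[0,0,0],[0,0,0],0.085]]' 30; python3 - <<'E'
from k import *
from h import *
show()
c=bot.calibration("wrist");p,d=bot.read_camera("wrist");cv2.imwrite("pics/w14.png",p[:,:,::-1]);np.savez("w14.npz",p=p,d=d,E=c["extrinsics"],K=[c["fx"],c["fy"],c["cx"],c["cy"]])
E={};n="side"
c=bot.calibration(n);p,d=bot.read_camera(n);np.savez("side14.npz",p=p,d=d,E=c["extrinsics"],K=[c["fx"],c["fy"],c["cx"],c["cy"]]);crop("side14.npz",(300,150,400,230),6,"pics/d14.png")
P=cloud(d,np.array(c["extrinsics"]),[c["fx"],c["fy"],c["cx"],c["cy"]]);X=P[d>0]
a=X[(np.hypot(X[:,0]-.497,X[:,1]+.013)<.03)];b=a[(np.hypot(a[:,0]-.497,a[:,1]+.013)>.0135)&(np.hypot(a[:,0]-.497,a[:,1]+.013)<.018)]
print("top of third, expected .049:",np.percentile(b[:,2],[10,50,90,98]))
E
```

```text
t: 14.0
eef_pos: [0.6154, 0.0186, 0.1874]
tool_rot: [0.0, 0.881, 0.473, -0.002]
contact_force: [-0.4, 0.4, -1.3]
gripper_width: 1.0
t 14.0 p [0.6154 0.0186 0.1874] x [ 0.552  0.834 -0.003] z [-0.003 -0.002 -1.   ] F [-0.4  0.4 -1.3] w 85.4 q [-0.61  0.51  0.66  1.79 -0.37  0.97 -0.38]
top of third, expected .049: [0.04627883 0.04892352 0.05066348 0.05143875]
```

View pics/w14.png

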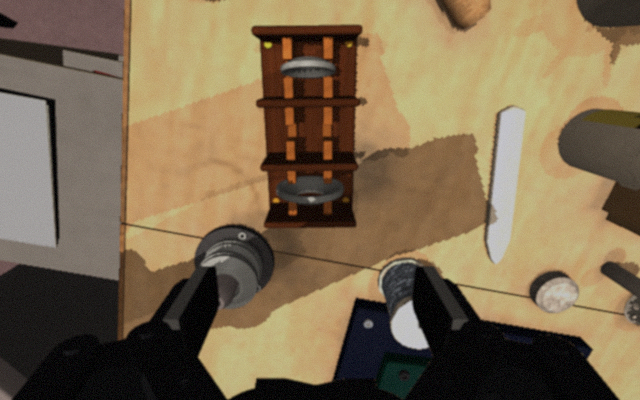

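View pics/d14.png

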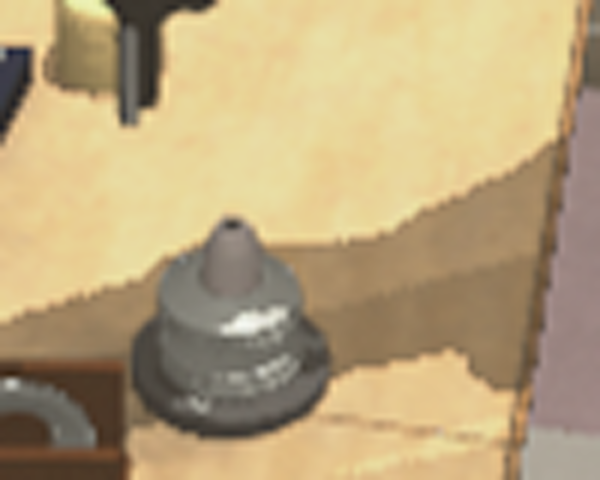

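The third spring is on, bulge up, with its top at 48.9 mm (49 expected). Next I'll measure the remaining ring in the near compartment at (310,190).

```bash
python3 - <<'E'
from h import *
from k import *
p,d,E,K=load("w14.npz");P=cloud(d,E,K);X=P[d>0]
th=np.radians(56.7);u=np.array([np.cos(th),np.sin(th)]);v=np.array([-u[1],u[0]])
Q=X[:,:2]-[.635,.0573];a=np.c_[Q@u,Q@v,X[:,2]]
s=a[(abs(a[:,0]+.048)<.017)&(abs(a[:,1])<.032)&(a[:,2]>.046)&(a[:,2]<.08)]
for z in (.05,.054,.058,.062,.066,.07):
    q=s[abs(s[:,2]-z)<.002];print(z,q.min(0)[:2].round(4),q.max(0)[:2].round(4))
tp,r,o=st()
for uu,vv in [(-.0455,-.001),(-.0455,-.002)]:
    w=np.array([.635,.0573])+uu*u+vv*v;print(w,r.inv().apply([*(w-tp[:2]),.042-tp[2]]).round(4))
E
```

```text
0.05 [-0.0483 -0.0286] [-0.0423  0.0254]
0.054 [-0.0537 -0.0267] [-0.0424  0.024 ]
0.058 [-0.0538 -0.0256] [-0.0424  0.0221]
0.062 [-0.0527 -0.0222] [-0.0426  0.0202]
0.066 [-0.0504 -0.0204] [-0.0429  0.016 ]
0.07 [-0.0481 -0.0134] [-0.0429  0.0102]
[0.61085527 0.01872174] [ 0.0013 -0.002   0.1454]
[0.61169108 0.01817272] [ 0.0013 -0.001   0.1454]
```

```bash
python3 -m crank '[[[0.0013,-0.0013,0.05],[0,0,0],0.085],[[0,0,0.05],[0,0,0],0.085],[[0,0,0.03],[0,0,0],0.085],[[0,0,0.015],[0,0,0],0.085],[[0,0,0],[0,0,0],0.085]]' 30; python3 - <<'E'
from k import *
show()
import cv2
p,d=bot.read_camera("wrist");cv2.imwrite("pics/w15.png",p[:,:,::-1])
E
```

```text
t: 14.72
eef_pos: [0.6115, 0.0186, 0.0428]
tool_rot: [-0.001, 0.882, 0.472, -0.003]
contact_force: [0.1, 0.4, 0.3]
gripper_width: 0.998
t 14.72 p [0.6115 0.0186 0.0428] x [ 0.554  0.832 -0.004] z [-0.005 -0.001 -1.   ] F [0.1 0.4 0.3] w 85.2 q [-0.52  0.7   0.53  1.87 -0.52  0.72 -0.27]
```

View pics/w15.png

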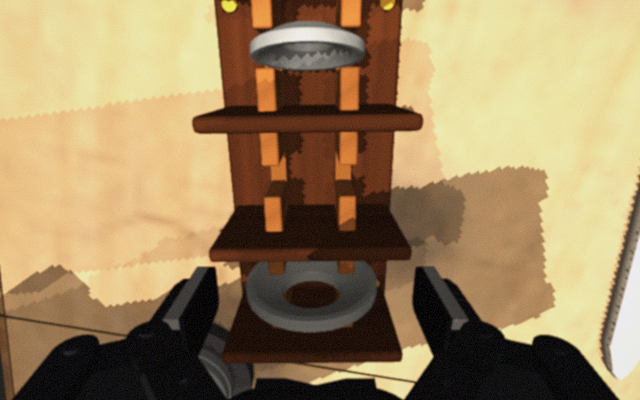

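The ring's hollow face is toward +u, at (312,293), centred between the pads. Closing and lifting.

```bash
python3 -m crank '[[[0,0,0],[0,0,0],0.045],[[0,0,0],[0,0,0],0.045],[[0,0,0],[0,0,0],0.045],[[0,0,0],[0,0,0],0.045],[[0,0,-0.01],[0,0,0],0.045],[[0,0,-0.03],[0,0,0],0.045],[[0,0,-0.05],[0,0,0],0.045],[[0,0,-0.05],[0,0,0],0.045],[[0,0,0],[0,0,0],0.045]]' 40; python3 - <<'E'
from h import *
from k import *
show()
p,d=bot.read_camera("wrist");cv2.imwrite("pics/w16.png",p[:,:,::-1])
plan([.553,.133,.125],st()[1],4)
E
```

```text
t: 15.9
eef_pos: [0.6154, 0.0187, 0.1877]
tool_rot: [0.001, 0.882, 0.472, 0.002]
contact_force: [-0.2, -0.2, -0.1]
gripper_width: 0.62
t 15.9 p [0.6154 0.0187 0.1877] x [0.554 0.832 0.002] z [ 0.004  0.    -1.   ] F [-0.2 -0.2 -0.1] w 52.9 q [-0.62  0.51  0.67  1.8  -0.38  0.96 -0.38]
[0.0153, -0.0284, 0.0151] [0.0, 0.0, 0.0]
[0.0153, -0.0284, 0.0151] [0.0, 0.0, 0.0]
[0.0153, -0.0284, 0.0151] [0.0, 0.0, 0.0]
[0.0153, -0.0284, 0.0151] [0.0, 0.0, 0.0]
```

View pics/w16.png

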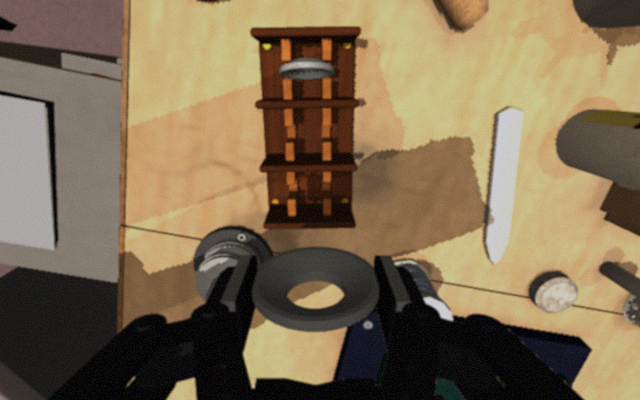

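```bash
python3 -m crank '[[[0.0153,-0.0284,0.015],[0,0,0],0.045],[[0.0153,-0.0284,0.015],[0,0,0],0.045],[[0.0153,-0.0284,0.015],[0,0,0],0.045],[[0.0153,-0.0284,0.015],[0,0,0],0.045],[[0,0,0],[0,9,0],0.045],[[0,0,0],[0,9,0],0.045],[[0,0,0],[0,9,0],0.045],[[0,0,0],[0,6,0],0.045],[[0,0,0],[0,0,0],0.045]]' ; python3 - <<'E'
from h import *
from k import *
show()
plan([.555,.135,.035],st()[1],3)
plan([st()[0][0],st()[0][1],st()[0][2]-.004],st()[1],1)
E
```

```text
t: 17.08
eef_pos: [0.5499, 0.1307, 0.1206]
tool_rot: [-0.131, 0.85, 0.452, 0.236]
contact_force: [-0.6, 0.2, -0.6]
gripper_width: 0.619
t 17.07 p [0.5499 0.1307 0.1206] x [0.481 0.707 0.519] z [ 0.282  0.436 -0.854] F [-0.6  0.2 -0.6] w 52.9 q [-0.2   0.39  0.09  2.19 -1.21  0.48  0.37]
[-0.013, 0.0009, 0.0255] [0.0, 0.0, 0.0]
[-0.013, 0.0009, 0.0255] [0.0, 0.0, 0.0]
[-0.013, 0.0009, 0.0255] [0.0, 0.0, 0.0]
[-0.0021, 0.0, 0.0034] [0.0, 0.0, 0.0]
```

```bash
python3 -m crank '[[[-0.013,0.0009,0.0255],[0,0,0],0.045],[[-0.013,0.0009,0.0255],[0,-1,0],0.045],[[-0.013,0.0009,0.0255],[0,-1,0],0.045],[[-0.0025,0,0.0043],[0,0,0],0.045],[[-0.002,0,0.0034],[0,-1,0],0.045],[[-0.002,0,0.0034],[0,0,0],0.045],[[0,0,0],[0,0,0],0.045]]' 20; python3 - <<'E'
from k import *
show()
E
```

```text
t: 17.95
eef_pos: [0.5574, 0.1391, 0.0243]
tool_rot: [-0.119, 0.854, 0.459, 0.215]
contact_force: [-2.3, -3.0, 6.4]
gripper_width: 0.622
t 17.95 p [0.5574 0.1391 0.0243] x [0.486 0.732 0.476] z [ 0.258  0.401 -0.879] F [-2.3 -3.   6.4] w 53.1 q [ 0.04  0.59 -0.24  2.17 -1.32  0.24  0.55]
```

```bash
python3 -m crank '[[[-0.0014,0,0.0026],[0,0,0],0.045],[[-0.0014,0,0.0026],[0,0,0],0.045],[[-0.0005,0,0.0012],[0,0,0],0.045],[[0,0,0],[0,0,0],0.045]]' 20; python3 - <<'E'
from h import *
from k import *
show()
p,d=bot.read_camera("wrist");cv2.imwrite("pics/w17.png",p[:,:,::-1])
E
```

```text
t: 18.45
eef_pos: [0.5576, 0.1392, 0.0168]
tool_rot: [-0.119, 0.854, 0.459, 0.215]
contact_force: [-1.2, -3.1, 5.6]
gripper_width: 0.624
t 18.45 p [0.5576 0.1392 0.0168] x [0.487 0.733 0.476] z [ 0.258  0.4   -0.879] F [-1.2 -3.1  5.6] w 53.3 q [ 0.08  0.61 -0.29  2.16 -1.33  0.21  0.57]
```

View pics/w17.png

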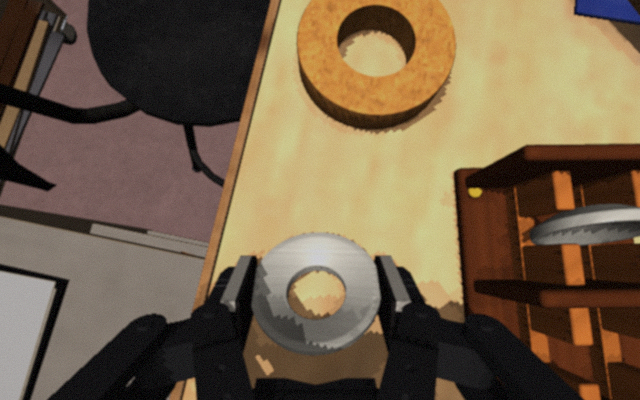

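```bash
python3 -m crank '[[[0,0,0],[0,0,0],0.064],[[0,0,0],[0,0,0],0.075],[[0,0,0],[0,0,0],0.08],[[0.01,0,-0.04],[0,-9,0],0.08],[[0.01,0,-0.05],[0,-9,0],0.075],[[0.005,0,-0.02],[0,-9,0],0.07],[[0,0,0],[0,0,0],0.07],[[0,0,0],[0,0,0],0.07]]' 20; python3 - <<'E'
from h import *
from k import *
from ring import ring
show()
c=bot.calibration("wrist");p,d=bot.read_camera("wrist");cv2.imwrite("pics/w18.png",p[:,:,::-1])
np.savez("w18.npz",p=p,d=d,E=c["extrinsics"],K=[c["fx"],c["fy"],c["cx"],c["cy"]])
ring("w18.npz",(.5576,.1350),rad=.05)
E
```

```text
t: 19.5
eef_pos: [0.551, 0.1335, 0.0682]
tool_rot: [-0.063, 0.87, 0.481, 0.093]
contact_force: [-0.3, -0.9, -0.8]
gripper_width: 0.82
t 19.5 p [0.551  0.1335 0.0682] x [0.521 0.824 0.222] z [ 0.101  0.198 -0.975] F [-0.3 -0.9 -0.8] w 70.0 q [-0.54  0.52  0.37  2.07 -0.72  0.54 -0.18]
n 5441 z [0.006  0.0099 0.0122]
enclosing [554.8 131.3] 28.2
outer 262 [323.  248.9] [91.4 92.4] z=0,5,11: [[0.5538, 0.1293], [0.5545, 0.1304], [0.5553, 0.1317]]
hole 118 [322.9 246.7] [41.4 42.4] z=0,5,11: [[0.5546, 0.1305], [0.5552, 0.1316], [0.556, 0.1328]]
```

View pics/w18.png

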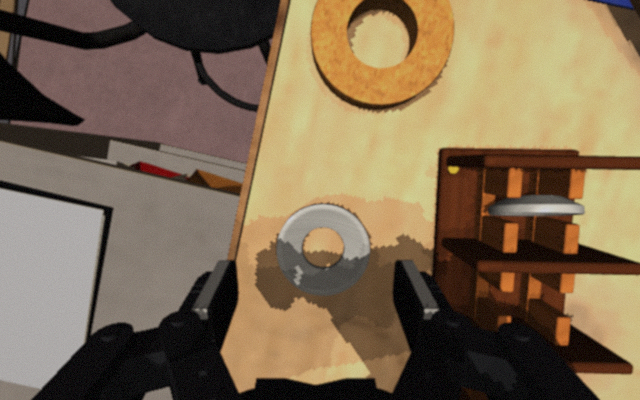

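The ring lies flat at (323,249). I'll check from depth that the hollow is up, then plan the regrasp.

```bash
python3 - <<'E'
from h import *
from k import *
p,d,E,K=load("w18.npz");P=cloud(d,E,K);X=P[d>0];R_=np.hypot(X[:,0]-.555,X[:,1]-.1315)
for lo in (.014,.017,.020,.023,.025): print(lo,np.median(X[(R_>lo)&(R_<lo+.003)][:,2]).round(4))
b=X[(R_>.025)&(R_<.0275)];print("tilt",np.linalg.lstsq(np.c_[b[:,:2]-[.555,.1315],np.ones(len(b))],b[:,2],rcond=None)[0])
plan([.555,.1315,.05],down(56.7),2)
E
```

```text
0.014 0.0077
0.017 0.009
0.02 0.0108
0.023 0.0124
0.025 0.0125
tilt [ 0.14788715 -0.09046967  0.06955753]
[-0.0012, 0.0022, 0.0089] [-0.66, -6.38, 0.5]
[-0.0002, 0.0021, 0.009] [-0.66, -6.38, 0.5]
```

```bash
python3 -m crank '[[[-0.001,0.0022,0.009],[-0.7,-6.4,0.5],0.07],[[-0.0002,0.0021,0.009],[-0.7,-6.4,0.5],0.07],[[0,0,0.01],[0,0,0],0.07],[[0,0,0],[0,0,0],0.07]]' 30; python3 - <<'E'
from h import *
from k import *
from ring import ring
show()
c=bot.calibration("wrist");p,d=bot.read_camera("wrist");
np.savez("w19.npz",p=p,d=d,E=c["extrinsics"],K=[c["fx"],c["fy"],c["cx"],c["cy"]])
ring("w19.npz",(.555,.1315),rad=.036)
tp,r,o=st();print(r.inv().apply(np.array([.555,.1315,.0135])-tp))
E
```

```text
t: 20.05
eef_pos: [0.5548, 0.1302, 0.0394]
tool_rot: [0.0, 0.881, 0.474, -0.0]
contact_force: [0.0, -0.5, -0.6]
gripper_width: 0.823
t 20.05 p [0.5548 0.1302 0.0394] x [ 0.551  0.835 -0.001] z [-0.    -0.001 -1.   ] F [ 0.  -0.5 -0.6] w 70.3 q [-0.74  0.65  0.54  1.98 -0.53  0.65 -0.44]
n 7107 z [0.0059 0.0099 0.0121]
enclosing [555.3 131.2] 28.4
outer 300 [312.  247.2] [100.7 108.8] z=0,5,11: [[0.5528, 0.1283], [0.5543, 0.1304], [0.556, 0.1329]]
hole 138 [312.1 244. ] [43.5 49.7] z=0,5,11: [[0.5539, 0.1299], [0.5553, 0.132], [0.557, 0.1344]]
[ 0.00114946 -0.00097953  0.02660309]
```

```bash
python3 -m crank '[[[0.001,-0.0006,0.014],[0,0,0],0.07],[[0,0,0.012],[0,0,0],0.07],[[0,0,0],[0,0,0],0.07],[[0,0,0],[0,0,0],0.045],[[0,0,0],[0,0,0],0.045],[[0,0,0],[0,0,0],0.045],[[0,0,0],[0,0,0],0.045]]' 30; python3 - <<'E'
from k import *
show()
E
python3 -m crank '[[[0,0,-0.01],[0,0,0],0.045],[[0,0,-0.04],[0,0,0],0.045],[[0,0,-0.05],[0,0,0],0.045],[[0,0,-0.02],[0,0,0],0.045],[[0,0,0],[0,0,0],0.045]]' 40; python3 - <<'E'
from h import *
from k import *
show()
p,d=bot.read_camera("wrist");cv2.imwrite("pics/w20.png",p[:,:,::-1])
plan([.4972,-.0128,.13],down(56.7),3)
E
```

```text
t: 20.98
eef_pos: [0.5566, 0.1338, 0.0154]
tool_rot: [0.002, 0.88, 0.476, 0.001]
contact_force: [-1.3, 0.0, 3.5]
gripper_width: 0.619
t 20.98 p [0.5566 0.1338 0.0154] x [ 0.548  0.837 -0.   ] z [ 0.003 -0.002 -1.   ] F [-1.3  0.   3.5] w 52.9 q [-0.73  0.69  0.51  1.98 -0.56  0.61 -0.42]
t: 21.6
eef_pos: [0.5568, 0.1347, 0.1362]
tool_rot: [0.002, 0.88, 0.476, 0.002]
contact_force: [0.5, -0.1, -1.5]
gripper_width: 0.618
t 21.6 p [0.5568 0.1347 0.1362] x [0.547 0.837 0.002] z [ 0.005 -0.001 -1.   ] F [ 0.5 -0.1 -1.5] w 52.8 q [-0.85  0.51  0.66  1.94 -0.42  0.82 -0.54]
[-0.0518, 0.0105, 0.0016] [0.06, 0.01, 0.04]
[-0.0518, 0.0106, 0.0016] [0.06, 0.01, 0.04]
[-0.0518, 0.0106, 0.0016] [0.06, 0.01, 0.04]
```

View pics/w20.png

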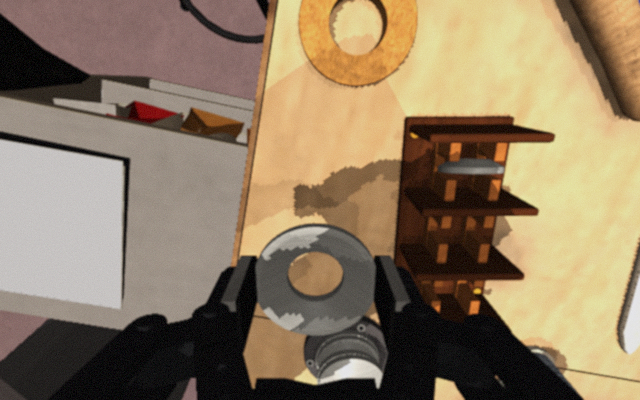

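```bash
python3 -m crank '[[[-0.0518,0.0105,0.0016],[0,0,0],0.045],[[-0.0518,0.0105,0.0016],[0,0,0],0.045],[[-0.0518,0.0106,0.0016],[0,0,0],0.045],[[0,0,0.018],[0,0,0],0.045],[[0,0,0],[0,0,0],0.045],[[0,0,0],[0,0,0],0.045]]' 40; python3 - <<'E'
from al import *
al()
n="side"
c=bot.calibration(n);p,d=bot.read_camera(n);np.savez("side21.npz",p=p,d=d,E=c["extrinsics"],K=[c["fx"],c["fy"],c["cx"],c["cy"]]);crop("side21.npz",(300,150,400,230),6,"pics/d21.png")
p=load("al.npz")[0];cv2.imwrite("pics/w21.png",p[:,:,::-1])
E
```

```text
t: 22.4
eef_pos: [0.4977, -0.0122, 0.1119]
tool_rot: [0.001, 0.879, 0.476, -0.0]
contact_force: [0.2, -0.2, -0.3]
gripper_width: 0.615
t 22.4 p [ 0.4977 -0.0122  0.1119] x [ 0.546  0.838 -0.002] z [ 0.001 -0.003 -1.   ] F [ 0.2 -0.2 -0.3] w 52.6 q [-0.63  0.44  0.66  2.12 -0.42  0.7  -0.27]
ring z [-0.0053  0.006   0.0135]
hole edge 147 [-2.56  1.97] 14.341315269470215 z 0.0119
  plane slopes [-0.201  0.021  0.011]
flange 2813 [497.1 -12.9] 40.1
flange centre in tool [-0.001  -0.0001  0.    ]
```

View pics/d21.png

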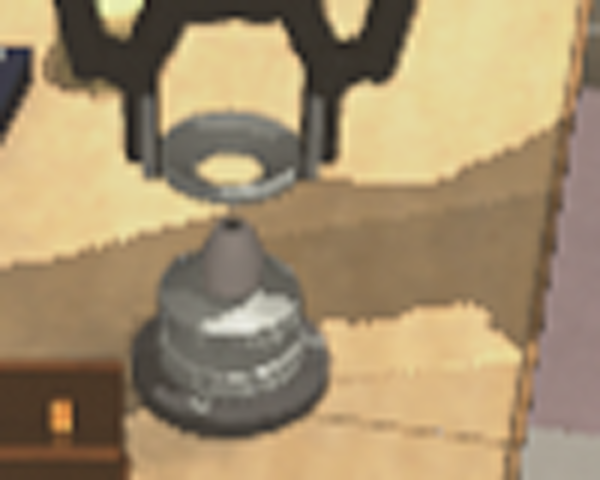

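View pics/w21.png

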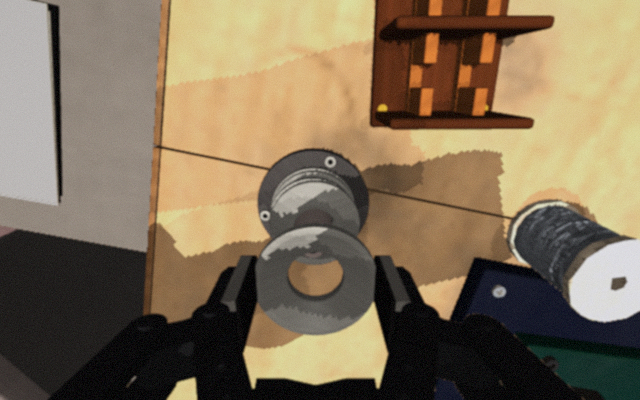

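```bash
python3 - <<'E'
from h import *
from k import *
tp,r,o=st()
def f(n,tp,r,lo,hi):
    p,d,E,K=load(n);P=cloud(d,E,K);Q=r.inv().apply(P.reshape(-1,3)-tp).reshape(P.shape)
    m=(d>0)&(np.hypot(Q[...,0],Q[...,1])<.034)&(abs(Q[...,1])<.025)&(Q[...,2]>lo)&(Q[...,2]<hi)
    m=cv2.morphologyEx(m.astype('uint8'),cv2.MORPH_OPEN,np.ones((3,3)));X=Q[m>0]
    (c,R0)=cv2.minEnclosingCircle((X[:,:2]*1000).astype('float32'));q=X[abs(X[:,1])<.004]
    print(n,len(X),np.round(c,2),R0,"x extent",q[:,0].min().round(4),q[:,0].max().round(4))
    b=X[np.hypot(X[:,0]-c[0]/1e3,X[:,1]-c[1]/1e3)>.0245];print(" rim plane",np.linalg.lstsq(np.c_[b[:,:2],np.ones(len(b))],b[:,2],rcond=None)[0].round(4))
f("al.npz",tp,r,-.004,.02)
f("w11.npz",np.array([.5553,.1268,.1311]),down(56.4),-.006,.016)
print(tp)
E
```

```text
al.npz 8722 [-3.06  1.1 ] 28.57122039794922 x extent -0.0312 0.0255
 rim plane [0.0129 0.0062 0.005 ]
w11.npz 8530 [-0.09  0.99] 28.382112503051758 x extent -0.028 0.0283
 rim plane [ 0.0185 -0.0013  0.0045]
[ 0.49804961 -0.01221567  0.11240639]
```

The ring sits 3 mm toward −x in the grip, level within 1°, and the arbor is at −1 mm. I'll shift +2 mm in x and lower.

```bash
python3 -m crank '[[[0.002,-0.0003,0.008],[0,0,0],0.045],[[0,0,0.008],[0,0,0],0.045],[[0,0,0.008],[0,0,0],0.045],[[0,0,0.008],[0,0,0],0.045],[[0,0,0.006],[0,0,0],0.045],[[0,0,0],[0,0,0],0.045]]' 30; python3 - <<'E'
from h import *
from k import *
show()
n="side"
c=bot.calibration(n);p,d=bot.read_camera(n);np.savez("side22.npz",p=p,d=d,E=c["extrinsics"],K=[c["fx"],c["fy"],c["cx"],c["cy"]]);crop("side22.npz",(300,150,400,230),6,"pics/d22.png")
E
```

```text
t: 23.25
eef_pos: [0.4979, -0.0113, 0.0739]
tool_rot: [0.001, 0.88, 0.476, -0.0]
contact_force: [-0.3, 1.9, -0.9]
gripper_width: 0.616
t 23.25 p [ 0.4979 -0.0113  0.0739] x [ 0.548  0.837 -0.001] z [ 0.001 -0.002 -1.   ] F [-0.3  1.9 -0.9] w 52.6 q [-0.58  0.51  0.6   2.14 -0.48  0.63 -0.22]
```

View pics/d22.png

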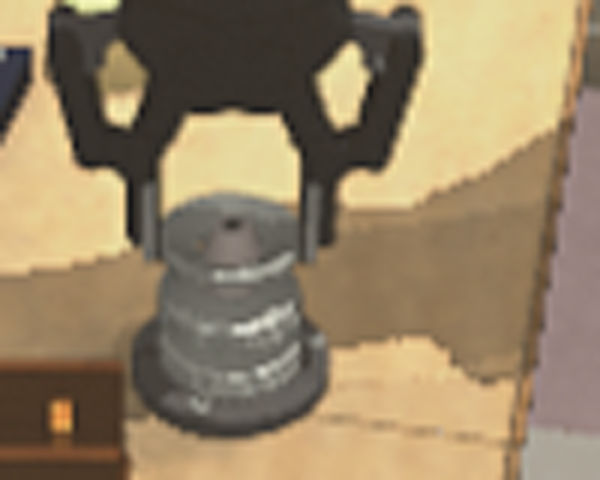

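The ring is on the spindle at (230,235) with no jam. Easing it down about 9.5 mm.

```bash
python3 -m crank '[[[0,0,0.004],[0,0,0],0.045],[[0,0,0.003],[0,0,0],0.045],[[0,0,0.002],[0,0,0],0.045],[[0,0,0.001],[0,0,0],0.045],[[0,0,0],[0,0,0],0.045],[[0,0,0],[0,0,0],0.045]]' 20; python3 -c "
from k import *
show()"
```

```text
t: 24.05
eef_pos: [0.4984, -0.0113, 0.0645]
tool_rot: [0.001, 0.88, 0.476, 0.0]
contact_force: [-2.1, 4.0, 2.0]
gripper_width: 0.615
t 24.05 p [ 0.4984 -0.0113  0.0645] x [ 0.548  0.837 -0.001] z [ 0.002 -0.002 -1.   ] F [-2.1  4.   2. ] w 52.5 q [-0.57  0.52  0.58  2.14 -0.5   0.61 -0.2 ]
```

```bash
python3 -m crank '[[[0,0,0.001],[0,0,0],0.045],[[0,0,0.001],[0,0,0],0.045],[[0,0,0],[0,0,0],0.045]]' 20; python3 -c "
from k import *
show()"
```

```text
t: 24.42
eef_pos: [0.4985, -0.0113, 0.0639]
tool_rot: [0.001, 0.88, 0.475, 0.001]
contact_force: [-8.5, 4.6, 25.5]
gripper_width: 0.616
t 24.43 p [ 0.4985 -0.0113  0.0639] x [0.548 0.836 0.001] z [ 0.002 -0.    -1.   ] F [-8.5  4.6 25.5] w 52.6 q [-0.56  0.52  0.58  2.14 -0.5   0.61 -0.2 ]
```

Contact came at 64 mm (64.4 expected) with 25 N, so it is seated. Releasing and backing off.

```bash
python3 -m crank '[[[0,0,-0.0015],[0,0,0],0.06],[[0,0,0],[0,0,0],0.075],[[0,0,0],[0,0,0],0.085],[[0,0,-0.03],[0,0,0],0.085],[[0,0,-0.05],[0,0,0],0.085],[[0,0,-0.05],[0,0,0],0.085],[[-0.03,0,-0.02],[0,0,0],0.085],[[-0.03,0,0],[0,0,0],0.085],[[0,0,0],[0,0,0],0.085],[[0,0,0],[0,0,0],0.085]]' 20; python3 - <<'E'
from h import *
from k import *
show()
for n in ("wrist","side","scene"):
    c=bot.calibration(n);p,d=bot.read_camera(n);np.savez(n+"23.npz",p=p,d=d,E=c["extrinsics"],K=[c["fx"],c["fy"],c["cx"],c["cy"]])
    P=cloud(d,np.array(c["extrinsics"]),[c["fx"],c["fy"],c["cx"],c["cy"]]);X=P[d>0]
    q=np.hypot(X[:,0]-.497,X[:,1]+.0128)
    b=X[(q<.034)&(X[:,2]>.0565)&(X[:,2]<.064)&(q>.0245)]
    for lo in (.014,.018,.022,.025):print(n,lo,np.median(X[(q>lo)&(q<lo+.003)&(X[:,2]>.045)][:,2]).round(4),end=" ")
    if len(b)>10:
        c2=cv2.minEnclosingCircle((b[:,:2]*1000).astype('float32'));t=np.linalg.lstsq(np.c_[b[:,:2]-[.497,-.0128],np.ones(len(b))],b[:,2],rcond=None)[0]
        print("rim",len(b),np.round(c2[0],1),round(c2[1],1),"plane",t.round(4))
    f=X[np.hypot(X[:,0]-.497,X[:,1]+.0128)<.046];f=f[(f[:,2]>.005)&(f[:,2]<.0125)]
    c2=cv2.minEnclosingCircle((f[:,:2]*1000).astype('float32'));print(" flange",np.round(c2[0],1),round(c2[1],1))
crop("side23.npz",(300,150,400,230),6,"pics/d23.png");cv2.imwrite("pics/w23.png",load("wrist23.npz")[0][:,:,::-1])
E
```

```text
t: 25.68
eef_pos: [0.4646, -0.0615, 0.2131]
tool_rot: [0.001, 0.88, 0.475, -0.0]
contact_force: [-0.6, 0.7, 0.6]
gripper_width: 0.997
t 25.68 p [ 0.4646 -0.0615  0.2131] x [ 0.548  0.836 -0.002] z [ 0.001 -0.003 -1.   ] F [-0.6  0.7  0.6] w 85.1 q [-0.72  0.22  0.83  2.11 -0.2   0.9  -0.35]
wrist 0.014 0.0558 wrist 0.018 0.0578 wrist 0.022 0.0598 wrist 0.025 0.0604 rim 908 [497.9 -14.1] 28.0 plane [-0.0017  0.0008  0.0604]
 flange [497.1 -13.2] 40.0
side 0.014 0.4343 side 0.018 0.4044 side 0.022 0.3894 side 0.025 0.3764 rim 94 [496.6 -14.2] 29.7 plane [ 0.0045 -0.03    0.0601]
 flange [497.4 -11.4] 40.6
scene 0.014 0.0563 scene 0.018 0.0578 scene 0.022 0.0591 scene 0.025 0.0594 rim 112 [495.3 -13.3] 30.4 plane [0.0062 0.0094 0.0601]
 flange [495.1 -14.2] 40.9
```

View pics/d23.png

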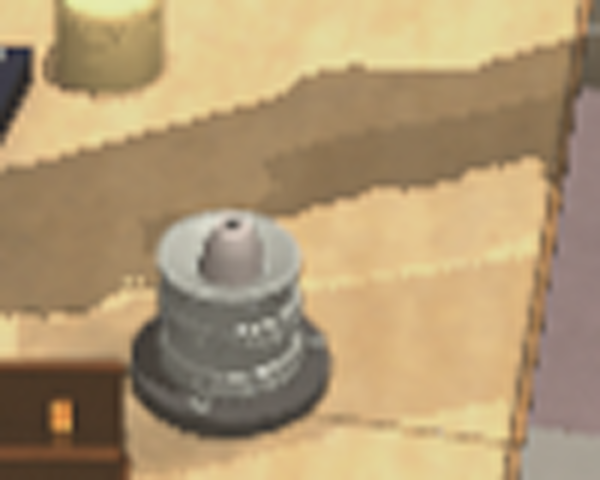

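View pics/w23.png

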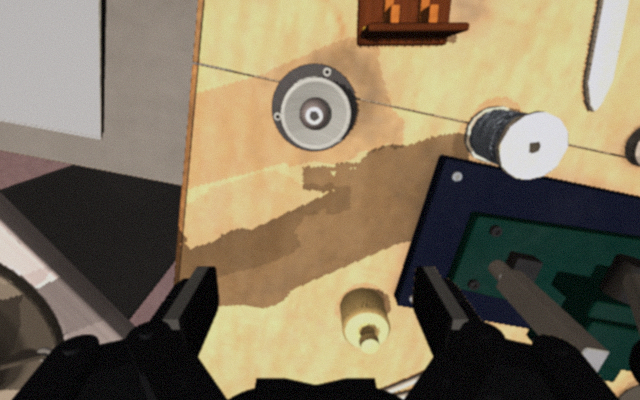

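The rim top reads 60.4 mm (60 expected). It is level within 0.002 rad in the wrist view, about 1.2 mm off the axis, and the arm is clear.

```bash
python3 -c "
from station import bot
print(bot.hand_in())"
```

```text
the job is handed in; nothing more can be done
None
```

I added both large springs to the pack and handed the job in at about 26 s of the 72 s allowed. The middle-compartment spring is third, rim down with its bulge up. The near-compartment spring is fourth, bulge down with its rim up. Each was pivoted flat on the free worktop, taken again by its rim, and lowered onto the pack until I felt contact; neither was dropped.

**Third spring:** its top measured 48.9 mm above the worktop, where 49 is correct. It met the pack with 14 N of contact.

**Fourth spring:**
- **Height and level:** its rim top measured 60.4 mm by the wrist camera (60 is correct), with a tilt of about 0.002 rad.
- **Centring:** the ring is about 1.2 mm off the arbor's axis, within the 4 mm allowed.
- **Contact:** it met the pack with 25 N.

**Where the cameras disagreed:** all three cameras put the rim top at 59.4–60.4 mm. The scene and side cameras saw too few rim points for a good fit: their rim radii came out near 30 mm instead of 28, and the side camera showed an apparent slope of 0.03. They also placed the arbor 1–2 mm from where the wrist camera did. I relied on the wrist camera, whose fits matched the known sizes.

**The rest of the bench:** the small spring still stood in its compartment in the later wrist pictures. I did not touch the other objects, but I did not measure their positions at the end.

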